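# Unload the specimen box

### The job

Lift the purple carton off the specimen box and set it upright on the bare counter, then swing the white lid right over so that it stays open by itself. Stand every specimen pot from the box upright in the blue tray, and only then lower the lid gently until it is shut and put the carton back flat on the middle of it. Never let the lid slam or the carton tip over, and leave the bottle, cup and tape roll where they are.

Things in the scene. Friction and masses are not known exactly. Their poses are not given: they have to be found in the camera images.
- lid (a joint): hinge angle of the white lid of the grey specimen box: 0 = shut flat on the rim, grows as it swings up and over to the left (+y side of the box); 1.57 upright, 1.85 (its stop) leaning back away from the box. No spring, detent or friction to speak of: its own weight (about 0.3 kg) makes it fall shut below about 1.6 and fall on to the stop above that. The plain hinge needs about 1.5 N at the bar to lift.
- lid_hinge (a point): mid-point of the lid's hinge line, on the left (+y) long rim of the specimen box, 75 mm above the counter. Its frame turns with the lid; the hinge line is its x axis and with the lid shut its -y axis points from the hinge across the box to the bar
- lid_bar (a point): centre of the lid's round black pull bar, 14 mm thick, parallel to the hinge, 245 mm from the hinge in the lid's plane and, with the lid shut, 80 mm above the counter on the box's right (-y) side. The bar is held by two arms with 108 mm free between them, and a 38 mm gap separates it from the lid's edge, so that it can be straddled from above at any lid angle, and it is round so that it turns between fingers as the lid swings
- lid_top (a point): centre of the lid's outer face (270 mm along its x by 200 mm along its y, 8 mm thick); frame turns with the lid; z is out of the lid. With the lid shut this is 83.5 mm above the counter
- crate: grey open specimen box under the lid, fixed to the counter: outside 270 (x) by 200 (y) by 75 mm high, walls 6 mm, thick floor with its top 22 mm above the counter (53 mm deep inside). Origin: centre of its underside. Its x axis is parallel to the hinge line, its +y side carries the hinge; turned by up to 0.15 rad about z from the world axes. The counter 200 to 270 mm out along its +y is bare
- tray_in (a point): centre of the inner floor of the blue open tray, 5 mm above the counter; the tray is fixed, inside 260 (x) by 180 (y) mm, walls 5 mm thick and 20 mm high over the counter; turned by up to 0.2 rad about z
- carton_mid (a point): centre of the purple and white supply carton, 110 (x) by 60 (y) by 50 (z) mm, 0.15 kg. It starts flat on the lid. Rigid.
- amber_bottle: bystander: amber bottle, 60 mm across, 130 mm high, origin at centre of its foot; leave alone
- tape_roll: bystander: roll of white tape lying flat, 76 mm across, 25 mm high, origin at centre of its foot; leave alone
- pen_cup: bystander: blue cup, 72 mm across, 90 mm high, origin at centre of its foot; leave alone
- pot0_mid (a point): centre (half-way up) of a white specimen pot with red screw cap, a closed cylinder 38 mm across and 45 mm high, about 70 g; z is up through the cap. It starts standing inside the specimen box (whose floor is 22 mm above the counter). Absent in some runs; the pots are alike
- pot1_mid (a point): centre (half-way up) of a white specimen pot with red screw cap, a closed cylinder 38 mm across and 45 mm high, about 70 g; z is up through the cap. It starts standing inside the specimen box (whose floor is 22 mm above the counter). Absent in some runs; the pots are alike
- pot2_mid (a point): centre (half-way up) of a white specimen pot with red screw cap, a closed cylinder 38 mm across and 45 mm high, about 70 g; z is up through the cap. It starts standing inside the specimen box (whose floor is 22 mm above the counter). Absent in some runs; the pots are alike
- pot3_mid (a point): centre (half-way up) of a white specimen pot with red screw cap, a closed cylinder 38 mm across and 45 mm high, about 70 g; z is up through the cap. It starts standing inside the specimen box (whose floor is 22 mm above the counter). Absent in some runs; the pots are alike
- pot4_mid (a point): centre (half-way up) of a white specimen pot with red screw cap, a closed cylinder 38 mm across and 45 mm high, about 70 g; z is up through the cap. It starts standing inside the specimen box (whose floor is 22 mm above the counter). Absent in some runs; the pots are alike
- pot5_mid (a point): centre (half-way up) of a white specimen pot with red screw cap, a closed cylinder 38 mm across and 45 mm high, about 70 g; z is up through the cap. It starts standing inside the specimen box (whose floor is 22 mm above the counter). Absent in some runs; the pots are alike
Things that resemble listed ones, but are neither listed nor needed, are in the scene too. What is shaped like the part that bears carton_mid but green or yellow is not meant.

How it is judged (in metres and radians):
On the way, in this order (a step that is already met when the one before it is completed fails the run):
1. the carton stands upright on the counter, let go, with the lid still shut (height (world z) of carton_mid between 0.018 and 0.034 m and angle between carton_mid's own z axis and vertical below 0.15 rad and contact force between the fingers and carton below 0.2 N and value of joint lid below 0.05 rad), for 0.3 s.
2. the lid stands open past its balance point by itself, let go (value of joint lid above 1.65 rad and velocity of joint lid below 0.2 rad/s and contact force between the fingers and lid below 0.2 N), for 0.5 s.
3. every pot stands in the tray, let go, while the lid is still open (x of pot0_mid in the frame of tray_in between -0.115 and 0.115 m and y of pot0_mid in the frame of tray_in between -0.075 and 0.075 m and z of pot0_mid in the frame of tray_in between 0.012 and 0.03 m and angle between each of pot0_mid, pot1_mid, pot2_mid, pot3_mid, pot4_mid, pot5_mid's own z axis and vertical below 0.15 rad and contact force between the fingers and pot0 below 0.2 N and x of pot1_mid in the frame of tray_in between -0.115 and 0.115 m and y of pot1_mid in the frame of tray_in between -0.075 and 0.075 m and z of pot1_mid in the frame of tray_in between 0.012 and 0.03 m and contact force between the fingers and pot1 below 0.2 N and x of pot2_mid in the frame of tray_in between -0.115 and 0.115 m and y of pot2_mid in the frame of tray_in between -0.075 and 0.075 m and z of pot2_mid in the frame of tray_in between 0.012 and 0.03 m and contact force between the fingers and pot2 below 0.2 N and x of pot3_mid in the frame of tray_in between -0.115 and 0.115 m and y of pot3_mid in the frame of tray_in between -0.075 and 0.075 m and z of pot3_mid in the frame of tray_in between 0.012 and 0.03 m and contact force between the fingers and pot3 below 0.2 N and x of pot4_mid in the frame of tray_in between -0.115 and 0.115 m and y of pot4_mid in the frame of tray_in between -0.075 and 0.075 m and z of pot4_mid in the frame of tray_in between 0.012 and 0.03 m and contact force between the fingers and pot4 below 0.2 N and x of pot5_mid in the frame of tray_in between -0.115 and 0.115 m and y of pot5_mid in the frame of tray_in between -0.075 and 0.075 m and z of pot5_mid in the frame of tray_in between 0.012 and 0.03 m and contact force between the fingers and pot5 below 0.2 N and value of joint lid above 1.6 rad), for 0.3 s.
4. the lid is shut again and let go (value of joint lid below 0.03 rad and contact force between the fingers and lid below 0.2 N), for 0.3 s.
At the end, for the whole second after the job is handed in: every pot present stands upright (within 0.15 rad) on the floor of the blue tray; the lid is shut (below 0.03 rad); the carton rests flat on the lid, its centre within 70 mm (along the hinge) and 60 mm (across) of the lid's centre; everything is let go and at rest (x of pot0_mid in the frame of tray_in between -0.115 and 0.115 m and y of pot0_mid in the frame of tray_in between -0.075 and 0.075 m and z of pot0_mid in the frame of tray_in between 0.012 and 0.03 m and angle between each of pot0_mid, pot1_mid, pot2_mid, pot3_mid, pot4_mid, pot5_mid's own z axis and vertical below 0.15 rad and contact force between the fingers and pot0 below 0.2 N and x of pot1_mid in the frame of tray_in between -0.115 and 0.115 m and y of pot1_mid in the frame of tray_in between -0.075 and 0.075 m and z of pot1_mid in the frame of tray_in between 0.012 and 0.03 m and contact force between the fingers and pot1 below 0.2 N and x of pot2_mid in the frame of tray_in between -0.115 and 0.115 m and y of pot2_mid in the frame of tray_in between -0.075 and 0.075 m and z of pot2_mid in the frame of tray_in between 0.012 and 0.03 m and contact force between the fingers and pot2 below 0.2 N and x of pot3_mid in the frame of tray_in between -0.115 and 0.115 m and y of pot3_mid in the frame of tray_in between -0.075 and 0.075 m and z of pot3_mid in the frame of tray_in between 0.012 and 0.03 m and contact force between the fingers and pot3 below 0.2 N and x of pot4_mid in the frame of tray_in between -0.115 and 0.115 m and y of pot4_mid in the frame of tray_in between -0.075 and 0.075 m and z of pot4_mid in the frame of tray_in between 0.012 and 0.03 m and contact force between the fingers and pot4 below 0.2 N and x of pot5_mid in the frame of tray_in between -0.115 and 0.115 m and y of pot5_mid in the frame of tray_in between -0.075 and 0.075 m and z of pot5_mid in the frame of tray_in between 0.012 and 0.03 m and contact force between the fingers and pot5 below 0.2 N and x of carton_mid in the frame of lid_top between -0.07 and 0.07 m and y of carton_mid in the frame of lid_top between -0.06 and 0.06 m and z of carton_mid in the frame of lid_top between 0.018 and 0.032 m and angle between carton_mid's own z axis and vertical below 0.12 rad and value of joint lid below 0.03 rad and contact force between the fingers and carton below 0.2 N and linear speed of carton below 0.02 m/s); the robot touches nothing.
It fails at once if the lid slams: it comes within 0.12 rad of shut faster than 2.5 rad/s (value of joint lid below 0.12 rad and velocity of joint lid below -2.5 rad/s).
It fails at once if the carton is tipped over (beyond 0.7 rad) (angle between carton_mid's own z axis and vertical above 0.7 rad).
It fails at once if a bystander is moved by more than 30 mm (distance of any of amber_bottle, tape_roll, pen_cup from where it was at the start of the episode above 0.03 m).
Of pot0, pot1, pot2, pot3, pot4, pot5 only 3 to 5 are there at a start; the rules pass over those that are not, and their reading is None.
At some moment in a run one of carton, pot0, pot1, pot2, pot3, pot4, pot5 may be knocked a few centimetres aside while the robot is not near it.
It also fails if it takes over 210 s, if anything falls off the work surface, if the arm or the gripper's body presses on something with over 40 N, if the wrist force passes 120 N, or if a joint passes its speed limit or range.

### The arm

A 7-joint arm with a two-finger parallel gripper is mounted at the origin on the work surface. World frame = base frame: x ahead of the robot, y to its left, z up, the work surface at z = 0. Lengths are in mm, angles in rad, forces in N, time in s.
With the tool pointing down it reaches from about 400 to 875 mm from the base axis. Payload 4.4 kg.
Tool frame: the origin (TCP) lies at the very end of the fingers, on their centre line; the grasp point (between the pads) lies ctrl.grip_depth behind it (ctrl.grip_depth is the distance from the TCP to the grasp point, in mm); z points along the fingers, y is the direction in which the jaws open and shut (so a half turn about z gives the same grasp; the last joint's range is limited). The gripper opens to 85 mm and grips with 20 to 120 N. Pads are 22 mm wide; open, the fingers measure 114 mm over their backs; the gripper's body (76 mm by 85 mm) begins 54 mm behind the grasp point. The pads swing forward as they close: fully open they stand 13 mm farther back than shut.
Start: joints at [1.26, 0.628, 0.038, 1.517, -0.027, 0.996, -0.02], TCP at [157.563, -630.628, 231.313] pointing down, gripper open.
Joint ranges: [-3.06, 3.06], [-0.37, 2.12], [-1.25, 1.32], [0.18, 2.47], [-1.1, 4.24], [0.23, 1.98], [-2.94, 2.94]. Speed limits (rad/s): [2.57, 2.57, 3.14, 3.14, 3.14, 3.14, 3.14].

### API

Orientations are given as [roll, pitch, yaw] about the fixed x, y, z axes, in that order (R = Rz(yaw) Ry(pitch) Rx(roll)).
In Python, from cell import ctrl gives the robot as it stands.
- The arm moves only by the tool servo_tool, never from a script. Its argument "commands" is one flat list of numbers, 5 for each row, row after row: the shift along the tool's x, y, z in units of 25 mm (1.0 is 25 mm), then the turn about the tool's z in units of 6 degrees (1.0 is 6 degrees), then the closure, from 0 (fully open) to 1 (shut). In form: [tx, ty, tz, twist, gripper, tx, ty, tz, twist, gripper, ...]. A call has 1 to 10 rows; each row is the pose to reach, as a shift and turn from the pose commanded when the call began, along the tool's axes at that moment; what a row does not reach only later rows make up. A row lasts 1/12 s, in which the tool goes at most 41.7 mm and 7.16 degrees, less where a joint would pass 70% of its speed; a pose out of reach is approached as far as the arm can. A call with a gripper value outside its range is refused whole. The fingers move at their own pace and stop on an object; the grip force is fixed at half the most. Time passes only in rows, so rows that repeat a pose let the fingers close. It gives the time, the measured TCP pose, the force and the opening at its end, in the units of the state.
- ctrl.read_state(): the state, without advancing time (a new reading comes with each control period).
- ctrl.get_image(name): name is "scene" or "top"; returns a dict with "img" (400x640x3 uint8, blue, green, red), "K" (3x3 intrinsics, pixels), "T" (4x4, takes a point from camera to world coordinates). Camera axes: x right, y down, z forward; pixel columns grow to the right and rows downward; lengths in mm; the calibration is good to about 2 mm. A picture is of the moment at which its call begins. There is no depth.
- ctrl.finish_job(): hands the job in, once; it reports no verdict.
The state is a dict: "clock": time; "qpos": joint angles; "qd": joint speeds; "tau": joint torques, N m; "eef_pos": TCP position; "tool_rot": TCP orientation; "force": force on the tool from outside, world axes, zero at the start; "torque": the same for the moment, N m; "width": finger opening in mm.
Only numpy, scipy, OpenCV 4.12 (cv2) and the standard library are available. Lean on these libraries where they do the work, as an engineer would, in place of code of your own. Each camera call takes 0.05 s, during which the arm holds its last target.

## Working session

There is one attempt and no reset: what is moved stays moved. The work goes in short steps, Python scripts to look and compute and a tool call to move; the robot and the scene stay as the last step left them, time stands still between calls to the robot, and variables do not carry over. Pictures are saved under pics/ and viewed, and the job is handed in when it is done.

Besides the shell and the picture viewer there is one more tool, called after "Request:" by a JSON object that holds its "api" and its "payload", one argument or row to a line. servo_tool: Moves the arm, as the interface text tells. Its arguments: {"type":"object","properties":{"commands":{"type":"array","items":{"type":"number"}}},"required":["commands"]}

```bash
mkdir -p pics; ls
cat > look.py <<'E'
import sys,cv2
from cell import ctrl
tag=sys.argv[1]
for n in sys.argv[2:]:
    d=ctrl.get_image(n); cv2.imwrite(f'pics/{tag}_{n}.png',d['img'])
    import numpy as np; np.savez(f'cal_{n}.npz',K=d['K'],T=d['T'])
E
python3 look.py a scene top; python3 -c "
from cell import ctrl
print(ctrl.read_state(),ctrl.grip_depth)
import numpy as np
for n in ('scene','top'):
  c=np.load(f'cal_{n}.npz');print(c['K'],c['T'])"
```

```text
pics
{'clock': 0.1, 'qpos': array([ 1.26022021,  0.62929595,  0.03845863,  1.51829831, -0.02700079,
        0.99630941, -0.01998558]), 'qd': array([-7.87478097e-04, -1.04900756e-03,  4.86347675e-04, -2.54215296e-03,
       -1.18709272e-04,  3.90454433e-05, -4.44472456e-04]), 'tau': array([ 2.55490755e-03, -5.64530540e+01,  1.23027887e+00, -1.93973798e+01,
        1.13065308e-02,  5.39062894e-03, -1.86459424e-06]), 'eef_pos': array([ 157.39953909, -630.05188505,  230.444194  ]), 'tool_rot': array([-3.13980027e+00,  2.87584556e-05,  2.44778221e-01]), 'force': array([0.32162672, 0.01023614, 0.29403722]), 'torque': array([ 0.01134999,  0.02035979, -0.0253127 ]), 'width': 85.2811607169407} 18.700000000000003
[[451.7829815    0.         326.02964982]
 [  0.         451.7829815  202.11649735]
 [  0.           0.           1.        ]] [[-4.71176440e-01  6.44063971e-01 -6.02639498e-01  1.32779926e+03]
 [ 8.81955911e-01  3.53396865e-01 -3.11872452e-01  3.57279035e+02]
 [ 1.21050993e-02 -6.78448419e-01 -7.34548303e-01  9.96270159e+02]
 [ 0.00000000e+00  0.00000000e+00  0.00000000e+00  1.00000000e+00]]
[[499.19762092   0.         331.34101369]
 [  0.         499.19762092 194.61843935]
 [  0.           0.           1.        ]] [[-1.46693952e-02 -9.84970651e-01  1.72097722e-01  2.94570324e+02]
 [-9.99819108e-01  1.65333202e-02  9.40217893e-03 -3.40032721e+01]
 [-1.21062170e-02 -1.71928667e-01 -9.85035011e-01  1.73740326e+03]
 [ 0.00000000e+00  0.00000000e+00  0.00000000e+00  1.00000000e+00]]
```

View pics/a_scene.png

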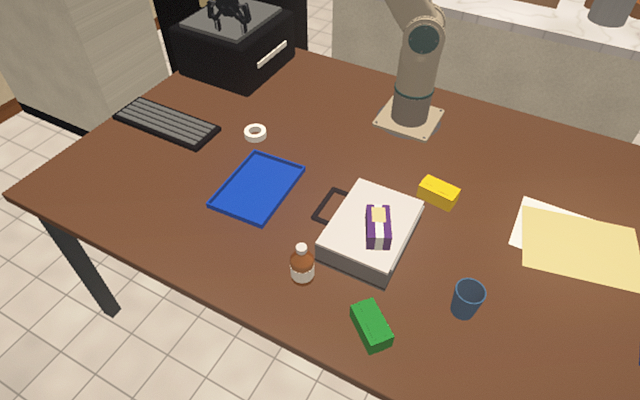

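View pics/a_top.png

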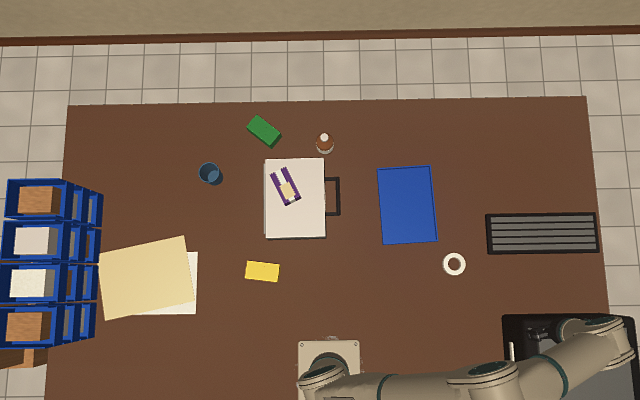

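The purple carton is at top (285,186) and scene (378,227). The green block at top (263,130) and the yellow one at (262,271) look like it but aren't meant. Next I'll crop in close.

```bash
cat > crop.py <<'E'
import sys,cv2
f,x0,y0,x1,y1,s,o=sys.argv[1:]
x0,y0,x1,y1,s=map(int,(x0,y0,x1,y1,s))
im=cv2.imread(f)[y0:y1,x0:x1]; im=cv2.resize(im,None,fx=s,fy=s,interpolation=cv2.INTER_CUBIC)
for x in range((x0+9)//10*10,x1,10):
    cv2.line(im,((x-x0)*s,0),((x-x0)*s,6 if x%50 else 14),(0,255,255),1)
    if x%20==0: cv2.putText(im,str(x),((x-x0)*s+2,14),0,.35,(0,255,255),1)
for y in range((y0+9)//10*10,y1,10):
    cv2.line(im,(0,(y-y0)*s),(6,(y-y0)*s),(0,255,255),1)
    if y%20==0: cv2.putText(im,str(y),(8,(y-y0)*s+4),0,.35,(0,255,255),1)
cv2.imwrite(o,im)
E
python3 crop.py pics/a_top.png 250 145 350 245 6 pics/a_c1.png
python3 crop.py pics/a_scene.png 300 170 440 290 5 pics/a_c2.png
python3 crop.py pics/a_top.png 365 155 475 285 4 pics/a_c3.png
```

```text
(no output)
```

View pics/a_c1.png

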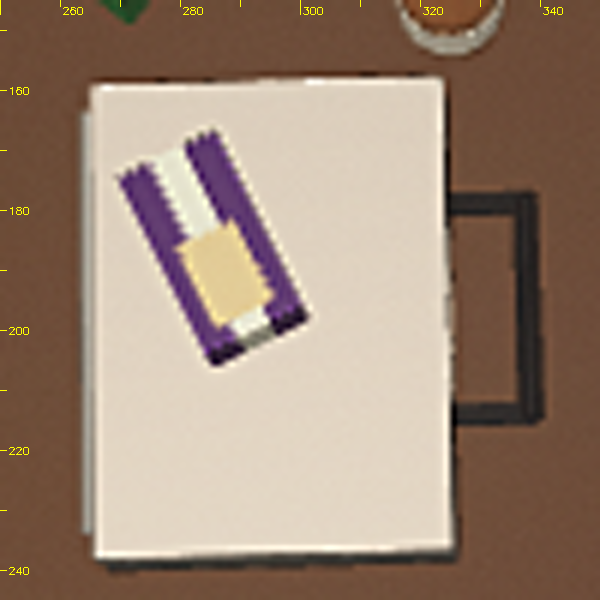

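View pics/a_c2.png

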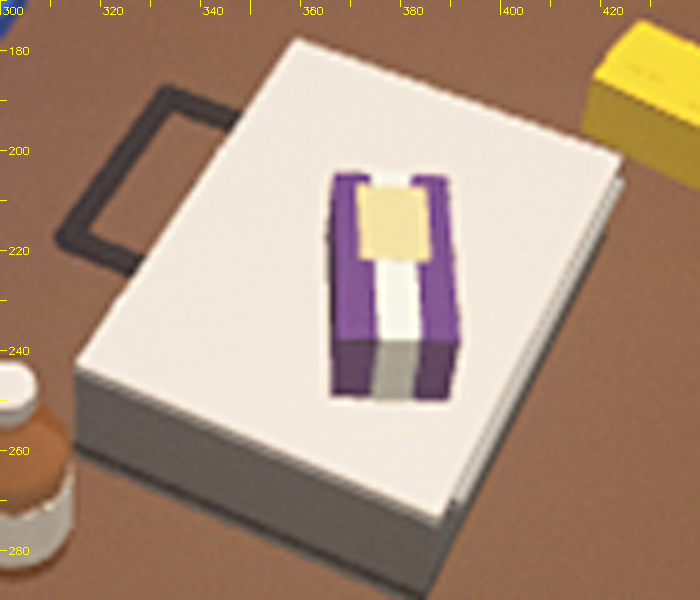

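View pics/a_c3.png

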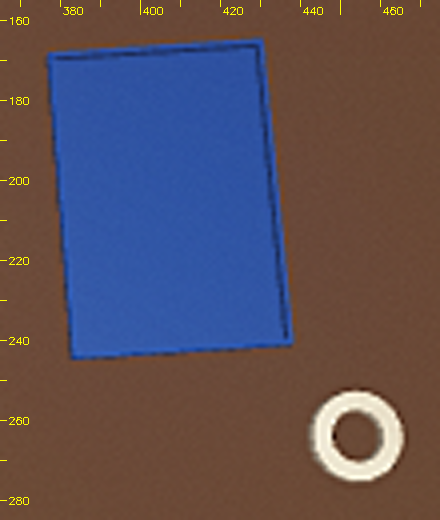

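```bash
cat > geo.py <<'E'
import numpy as np
def cal(n):
    c=np.load(f'cal_{n}.npz'); return c['K'],c['T']
def ray(n,u,v):
    K,T=cal(n); d=T[:3,:3]@np.linalg.inv(K)@[u,v,1]; return T[:3,3],d
def atz(n,u,v,z):
    o,d=ray(n,u,v); return (o+d*(z-o[2])/d[2])
def proj(n,p):
    K,T=cal(n); q=K@(T[:3,:3].T@(np.asarray(p,float)-T[:3,3])); return q[:2]/q[2]
E
python3 - <<'E'
from geo import *
np.set_printoptions(precision=1,suppress=True)
def S(name,n,pts,z):
    P=np.array([atz(n,*p,z)[:2] for p in pts]); print(name,n,'\n',P,'c',P.mean(0)); 
    e=np.roll(P,-1,0)-P; print('  len',np.hypot(*e.T),'ang',np.round(np.arctan2(e[:,1],e[:,0]),3))
S('carton','top',[(269.8,174.2),(285,167),(300.5,197.5),(286,204)],133.5)
S('carton','scene',[(366,205),(388,205),(391,238),(366,238)],133.5)
S('lid','top',[(265,159.5),(323.5,158),(325.5,236),(265.5,238)],83.5)
S('lid','scene',[(359,177.5),(424,201.5),(388,273.5),(315.5,242.5)],83.5)
S('bar','top',[(337.3,178),(338,215)],80)
S('bar','scene',[(332,189),(313,218)],80)
S('tray','top',[(377,168.5),(430,165),(438,241),(383,244.5)],20)
S('tray','scene',[(257,152),(305,167.5),(261,225.5),(208,205)],20)
for nm,p in dict(green=(263,130),yel=(262,271)).items(): print(nm,atz('top',*p,50))
for nm,p in dict(cup=(207,176),bottle=(325,147),tape=(453.5,264)).items(): print(nm,atz('top',*p,20))
E
```

```text
carton top 
 [[646.4 182.8]
 [669.8 132.7]
 [566.9  82. ]
 [546.3 129.3]] c [607.3 131.7]
  len [ 55.2 114.7  51.6 113.5] ang [-1.1 -2.7  2.   0.5]
carton scene 
 [[579.2  86.5]
 [551.7 136.5]
 [648.7 185.1]
 [677.8 131.8]] c [614.3 135. ]
  len [ 57.1 108.5  60.8 108.6] ang [ 2.1  0.5 -1.1 -2.7]
lid top 
 [[708.9 206.3]
 [710.6   6.6]
 [444.6   3.2]
 [441.1 202.4]] c [576.3 104.6]
  len [199.6 266.1 199.2 267.9] ang [-1.6 -3.1  1.6  0. ]
lid scene 
 [[447.2   7.8]
 [446.6 206.1]
 [713.4 210.5]
 [715.   12.1]] c [580.5 109.1]
  len [198.3 266.8 198.5 267.8] ang [ 1.6  0.  -1.6 -3.1]
bar top 
 [[641.  -39.2]
 [514.5 -39.4]] c [577.8 -39.3]
  len [126.4 126.4] ang [-3.1  0. ]
bar scene 
 [[523.2 -40.8]
 [643.8 -35.1]] c [583.5 -37.9]
  len [120.7 120.7] ang [ 0.  -3.1]
tray top 
 [[ 685.3 -179.7]
 [ 694.6 -366.5]
 [ 427.1 -380.8]
 [ 418.1 -192.2]] c [ 556.3 -279.8]
  len [187.  267.9 188.9 267.5] ang [-1.5 -3.1  1.6  0. ]
tray scene 
 [[ 438.7 -360.1]
 [ 427.4 -185.8]
 [ 693.1 -174.9]
 [ 702.3 -353.2]] c [ 565.4 -268.5]
  len [174.7 266.  178.5 263.7] ang [ 1.6  0.  -1.5 -3.1]
green [824.1 219.1  50. ]
yel [333.7 218.   50. ]
cup [668.6 419.9  20. ]
bottle [766.7   2.4  20. ]
tape [ 348.2 -429.4   20. ]
```

```bash
cat > mv.py <<'E'
import sys,numpy as np
from cell import ctrl
from scipy.spatial.transform import Rotation as R
s=ctrl.read_state()
p=s['eef_pos'];rot=R.from_euler('xyz',s['tool_rot'])
print('t%.2f'%s['clock'],'pos',p.round(1),'rot',s['tool_rot'].round(3),'w%.1f'%s['width'],'F',s['force'].round(1))
a=[float(v) for v in sys.argv[1:]]
for i in range(0,len(a),4):
    x,y,z,yaw=a[i:i+4]
    d=rot.inv().apply(np.array([x,y,z])-p)
    dy=(yaw-s['tool_rot'][2]+np.pi)%(2*np.pi)-np.pi
    print('units',(d/25).round(2),'twist',round(-dy/np.radians(6),2),'rows>=',round(max(np.linalg.norm(d)/41.7,abs(np.degrees(dy))/7.16),1))
E
python3 mv.py 611 133 235 0.47
```

```text
t0.10 pos [ 157.4 -630.1  230.4] rot [-3.14   0.     0.245] w85.3 F [0.3 0.  0.3]
units [ 25.   -25.22  -0.14] twist -2.15 rows>= 21.3
```

Request:
{"api": "servo_tool", "payload": {
  "commands": [25, -25.2, 0, 0, 0, 25, -25.2, 0, 0, 0, 25, -25.2, 0, 0, 0, 25, -25.2, 0, 0, 0, 25, -25.2, 0, 0, 0, 25, -25.2, 0, 0, 0, 25, -25.2, 0, 0, 0, 25, -25.2, 0, 0, 0, 25, -25.2, 0, 0, 0, 25, -25.2, 0, 0, 0]
}}

```text
clock: 0.93
eef_pos: [371.0, -270.6, 231.2]
tool_rot: [-3.141, 0.0, 0.244]
force: [1.1, 0.5, -0.3]
width: 85.6
```

```bash
python3 mv.py 611 133 235 0.47
```

```text
t0.93 pos [ 371.  -270.6  231.2] rot [-3.141  0.     0.244] w85.6 F [ 1.1  0.5 -0.3]
units [ 13.22 -13.34  -0.15] twist -2.15 rows>= 11.3
```

Request:
{"api": "servo_tool", "payload": {
  "commands": [13, -13, 0, -2.15, 0, 13, -13, 0, -2.15, 0, 13, -13, 0, -2.15, 0, 13, -13, 0, -2.15, 0, 13, -13, 0, -2.15, 0, 13, -13, 0, -2.15, 0, 13, -13, 0, -2.15, 0, 13, -13, 0, -2.15, 0, 13, -13, 0, -2.15, 0, 13, -13, 0, -2.15, 0]
}}

```text
clock: 1.77
eef_pos: [585.4, 86.6, 231.0]
tool_rot: [-3.142, 0.001, 0.47]
force: [-0.1, -0.5, 0.5]
width: 85.5
```

Request:
{"api": "servo_tool", "payload": {
  "commands": [0, 0, 0, 0, 0, 0, 0, 0, 0, 0]
}}

```text
clock: 1.93
eef_pos: [585.2, 88.0, 230.5]
tool_rot: [-3.14, 0.0, 0.475]
force: [-0.6, -1.1, -0.1]
width: 85.7
```

```bash
python3 mv.py 611 133 160 0.47 611 133 95 .47; python3 look.py b top scene;python3 crop.py pics/b_top.png 220 115 380 245 5 pics/b_c1.png
```

```text
t1.93 pos [585.2  88.  230.5] rot [-3.14   0.     0.475] w85.7 F [-0.6 -1.1 -0.1]
units [ 1.74 -1.12  2.82] twist 0.05 rows>= 2.1
units [ 1.74 -1.12  5.42] twist 0.05 rows>= 3.5
```

View pics/b_c1.png

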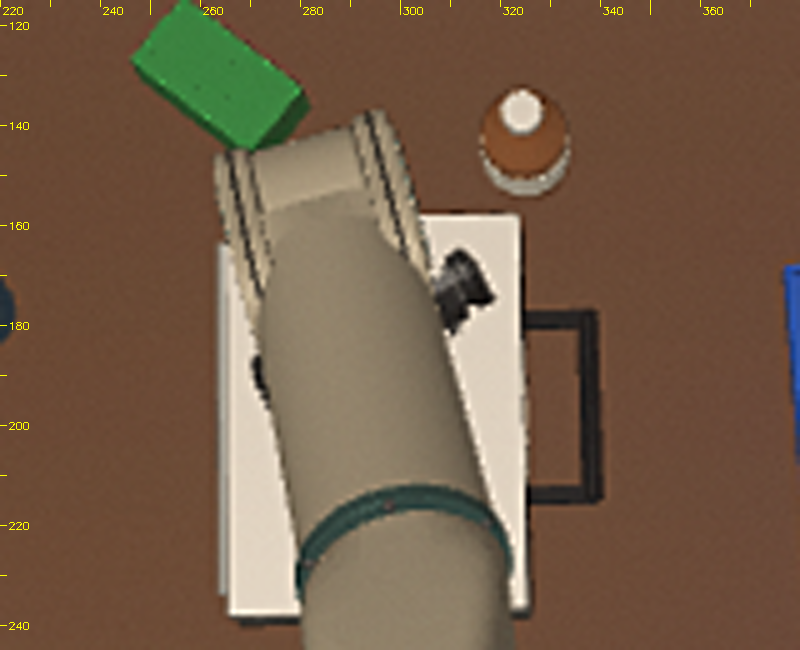

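View pics/b_scene.png

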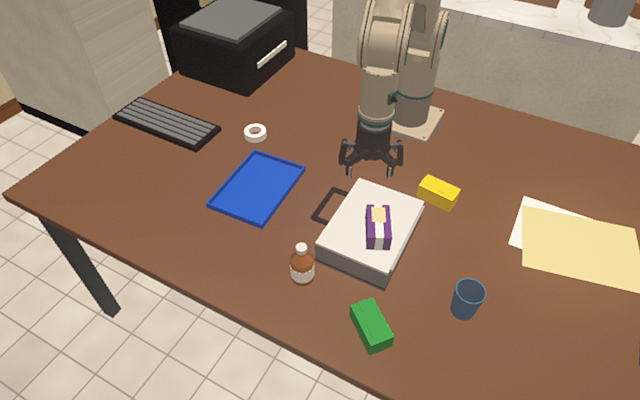

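Request:
{"api": "servo_tool", "payload": {
  "commands": [1.7, -1.1, 2.6, 0, 0, 1.7, -1.1, 2.6, 0, 0, 1.7, -1.1, 2.6, 0, 0, 1.7, -1.1, 4, 0, 0, 1.7, -1.1, 5, 0, 0, 1.7, -1.1, 5.3, 0, 0, 1.7, -1.1, 5.4, 0, 0, 1.7, -1.1, 5.4, 0, 0]
}}

```text
clock: 2.7
eef_pos: [610.6, 127.1, 96.9]
tool_rot: [3.141, 0.0, 0.468]
force: [0.1, 0.7, 0.7]
width: 85.6
```

```bash
python3 mv.py 611 133 95 0.47; python3 look.py c  scene;python3 crop.py pics/c_scene.png 300 120 440 280 4 pics/c_c1.png
```

```text
t2.70 pos [610.6 127.1  96.9] rot [3.141 0.    0.468] w85.6 F [0.1 0.7 0.7]
units [ 0.12 -0.2   0.08] twist -0.02 rows>= 0.1
```

View pics/c_c1.png

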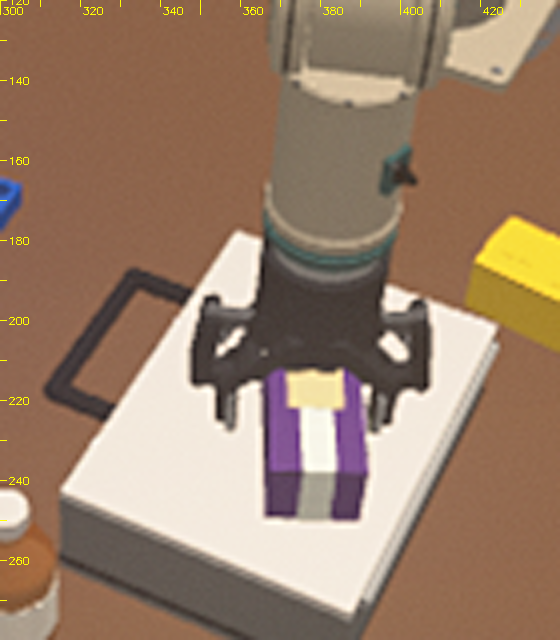

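```bash
python3 -c "
from geo import *
print(proj('scene',(610.6,127.1,97)),proj('scene',(611,133,108)))"
```

```text
[374.14787945 228.04733689] [376.58622647 226.27172154]
```

Request:
{"api": "servo_tool", "payload": {
  "commands": [0, -0.2, 0, 0, 0, 0, -0.2, 0, 0, 0.2, 0, -0.2, 0, 0, 0.4, 0, -0.2, 0, 0, 0.4, 0, -0.2, 0, 0, 0.4, 0, -0.2, 0, 0, 0.4, 0, -0.2, 0, 0, 0.4, 0, -0.2, 0, 0, 0.4]
}}

```text
clock: 3.42
eef_pos: [608.9, 133.6, 97.9]
tool_rot: [3.141, -0.002, 0.47]
force: [-0.9, -1.0, 6.3]
width: 59.2
```

Request:
{"api": "servo_tool", "payload": {
  "commands": [0, 0, -0.3, 0, 0.5, 0, 0, -0.7, 0, 0.5, 0, 0, -1.3, 0, 0.5, 0, 0, -2, 0, 0.5, 0, 0, -3, 0, 0.5, 0, 0, -4, 0, 0.5, 0, 0, -4, 0, 0.5]
}}

```text
clock: 4.0
eef_pos: [611.5, 133.6, 202.3]
tool_rot: [3.139, -0.01, 0.47]
force: [1.7, 0.5, -1.5]
width: 59.7
```

```bash
python3 mv.py 555 345 190 0 555 345 70 0; python3 look.py d  scene;python3 crop.py pics/d_scene.png 270 100 500 330 3 pics/d_c1.png
```

```text
t4.00 pos [611.5 133.6 202.3] rot [ 3.139 -0.01   0.47 ] w59.7 F [ 1.7  0.5 -1.5]
units [ 1.81 -8.56  0.49] twist 4.49 rows>= 5.3
units [ 1.76 -8.57  5.29] twist 4.49 rows>= 6.1
```

View pics/d_c1.png

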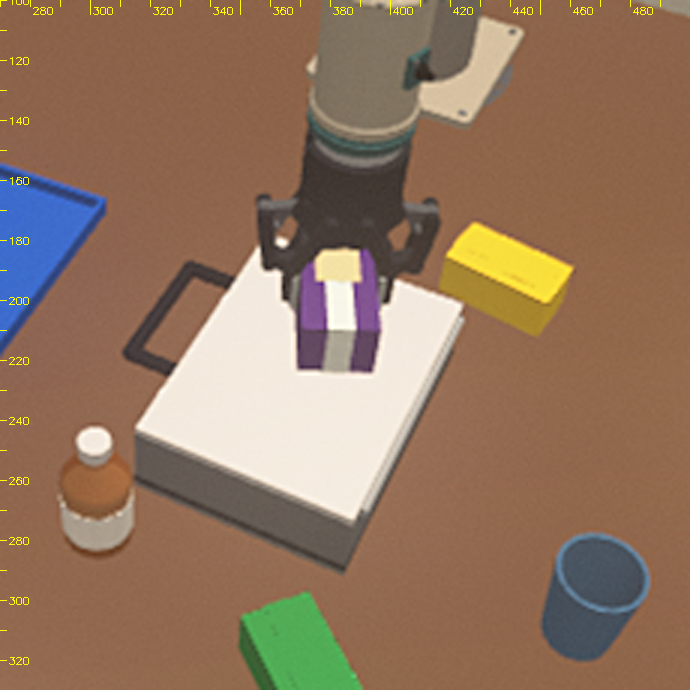

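The carton is held level, at scene (382,215). Next it goes over the bare counter beyond the hinge.

Request:
{"api": "servo_tool", "payload": {
  "commands": [0.3, -1.5, 0, 0.8, 0.5, 0.6, -3, 0, 1.6, 0.5, 0.9, -4.5, 0, 2.4, 0.5, 1.3, -6, 0, 3.2, 0.5, 1.5, -7.2, 0, 4, 0.5, 1.7, -8, 0.5, 4.5, 0.5, 1.8, -8.5, 1, 4.5, 0.5, 1.8, -8.5, 1.5, 4.5, 0.5, 1.8, -8.5, 2, 4.5, 0.5, 1.8, -8.5, 2.5, 4.5, 0.5]
}}

```text
clock: 4.88
eef_pos: [552.0, 340.8, 131.9]
tool_rot: [3.139, 0.001, -0.002]
force: [0.1, -0.5, -2.9]
width: 59.6
```

```bash
python3 mv.py 555 345 40 0 555 345 15 0; python3 look.py e  scene;python3 crop.py pics/e_scene.png 270 100 500 330 3 pics/e_c1.png
```

```text
t4.88 pos [552.  340.8 131.9] rot [ 3.139e+00  1.000e-03 -2.000e-03] w59.6 F [ 0.1 -0.5 -2.9]
units [ 0.12 -0.18  3.67] twist -0.02 rows>= 2.2
units [ 0.13 -0.18  4.67] twist -0.02 rows>= 2.8
```

View pics/e_c1.png

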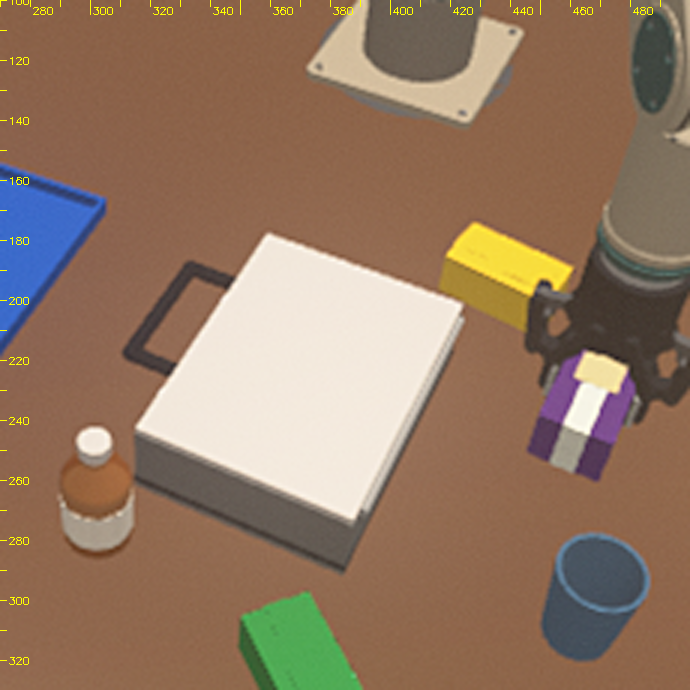

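Request:
{"api": "servo_tool", "payload": {
  "commands": [0, 0, 1, 0, 0.5, 0, 0, 2, 0, 0.5, 0, 0, 3, 0, 0.5, 0, 0, 3.7, 0, 0.5, 0, 0, 4.1, 0, 0.5, 0, 0, 4.3, 0, 0.5, 0, 0, 4.45, 0, 0.5, 0, 0, 4.55, 0, 0.5, 0, 0, 4.6, 0, 0.5, 0, 0, 4.65, 0, 0.5]
}}

```text
clock: 5.77
eef_pos: [552.8, 343.1, 18.5]
tool_rot: [-3.141, -0.002, -0.001]
force: [-0.3, 0.4, -1.2]
width: 59.1
```

Request:
{"api": "servo_tool", "payload": {
  "commands": [0, 0, 0, 0, 0.5]
}}

```text
clock: 5.85
eef_pos: [552.5, 343.0, 18.2]
tool_rot: [-3.141, -0.001, -0.001]
force: [0.1, 0.5, -1.3]
width: 59.7
```

Not touching yet, so I'll lower it a little at a time.

Request:
{"api": "servo_tool", "payload": {
  "commands": [0, 0, 0.06, 0, 0.5, 0, 0, 0.12, 0, 0.5, 0, 0, 0.16, 0, 0.5, 0, 0, 0.16, 0, 0.5]
}}

```text
clock: 6.18
eef_pos: [552.3, 343.0, 14.5]
tool_rot: [-3.141, -0.001, -0.001]
force: [-1.9, -0.5, 4.1]
width: 59.3
```

Contact. I'll open, wait and raise.

Request:
{"api": "servo_tool", "payload": {
  "commands": [0, 0, 0, 0, 0.2, 0, 0, 0, 0, 0, 0, 0, 0, 0, 0, 0, 0, 0, 0, 0, 0, 0, -0.5, 0, 0, 0, 0, -1.5, 0, 0, 0, 0, -3, 0, 0, 0, 0, -4.5, 0, 0, 0, 0, -6, 0, 0, 0, 0, -7, 0, 0]
}}

```text
clock: 7.02
eef_pos: [553.4, 343.5, 193.6]
tool_rot: [-3.139, -0.005, -0.001]
force: [0.8, 0.0, -0.6]
width: 85.3
```

```bash
python3 mv.py 580 -39 190 0.012 580 -39 62 0.012; python3 look.py f  scene top;python3 crop.py pics/f_scene.png 270 100 500 330 3 pics/f_c1.png
```

```text
t7.02 pos [553.4 343.5 193.6] rot [-3.139e+00 -5.000e-03 -1.000e-03] w85.3 F [ 0.8  0.  -0.6]
units [ 1.08 15.3   0.1 ] twist -0.13 rows>= 9.2
units [ 1.06 15.31  5.22] twist -0.13 rows>= 9.7
```

View pics/f_c1.png

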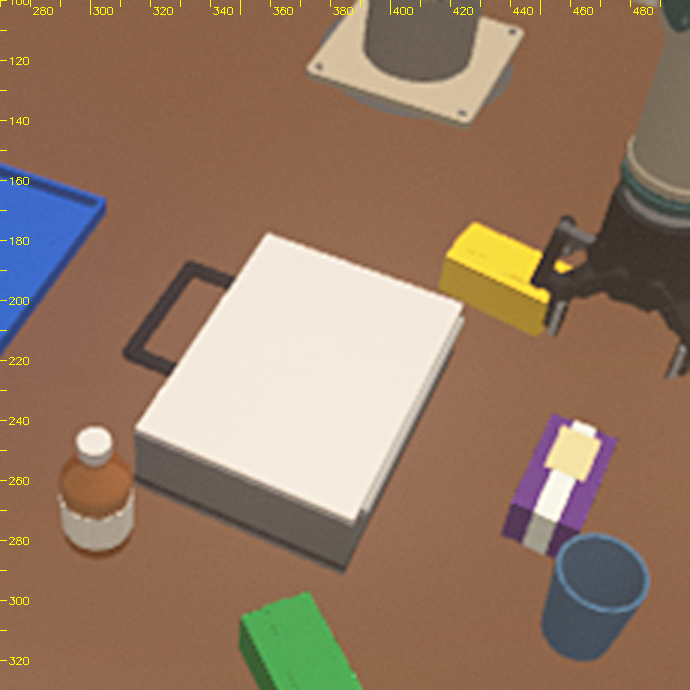

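The carton stands upright at scene (457,250) next to the cup. Now to the bar, with the fingers half closed.

Request:
{"api": "servo_tool", "payload": {
  "commands": [1, 15.3, 0, 0, 0.45, 1, 15.3, 0, 0, 0.45, 1, 15.3, 0, 0, 0.45, 1, 15.3, 0, 0, 0.45, 1, 15.3, 0, 0, 0.45, 1, 15.3, 0, 0, 0.45, 1, 15.3, 0, 0, 0.45, 1, 15.3, 0, 0, 0.45, 1, 15.3, 0, 0, 0.45, 1, 15.3, 0, 0, 0.45]
}}

```text
clock: 7.95
eef_pos: [575.9, -50.1, 188.8]
tool_rot: [3.135, 0.0, -0.012]
force: [0.1, -1.1, 0.7]
width: 46.9
```

Request:
{"api": "servo_tool", "payload": {
  "commands": [0, 0, 0, 0, 0.45, 0, 0, 0, 0, 0.45]
}}

```text
clock: 8.12
eef_pos: [576.2, -40.0, 188.5]
tool_rot: [-3.141, 0.001, -0.003]
force: [-0.1, 0.6, -0.3]
width: 46.8
```

```bash
python3 mv.py 580 -39 120 0.012 580 -39 62 0.012; python3 look.py g  scene top;python3 crop.py pics/g_scene.png 270 120 450 280 4 pics/g_c1.png
```

```text
t8.12 pos [576.2 -40.  188.5] rot [-3.141e+00  1.000e-03 -3.000e-03] w46.8 F [-0.1  0.6 -0.3]
units [ 0.15 -0.04  2.74] twist -0.14 rows>= 1.6
units [ 0.15 -0.04  5.06] twist -0.14 rows>= 3.0
```

View pics/g_c1.png

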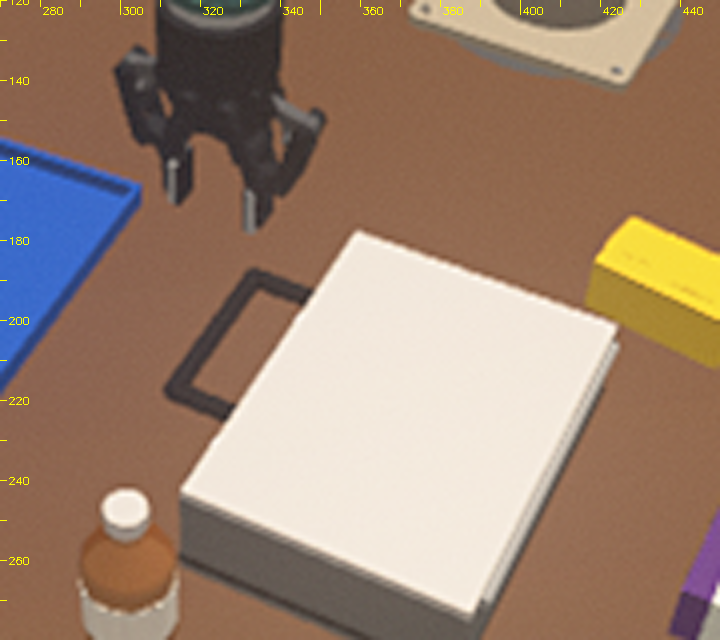

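Request:
{"api": "servo_tool", "payload": {
  "commands": [0.15, 0, 1, -0.14, 0.45, 0.15, 0, 2.2, -0.14, 0.45, 0.15, 0, 3.2, -0.14, 0.45, 0.15, 0, 3.5, -0.14, 0.45, 0.15, 0, 3.5, -0.14, 0.45]
}}

```text
clock: 8.63
eef_pos: [578.7, -37.7, 99.1]
tool_rot: [-3.141, 0.005, 0.016]
force: [1.5, 0.2, 0.2]
width: 46.9
```

```bash
python3 mv.py 580 -39 62 0.012; python3 look.py h  scene;python3 crop.py pics/h_scene.png 270 120 450 280 4 pics/h_c1.png
```

```text
t8.63 pos [578.7 -37.7  99.1] rot [-3.141  0.005  0.016] w46.9 F [1.5 0.2 0.2]
units [0.06 0.06 1.48] twist 0.04 rows>= 0.9
```

View pics/h_c1.png

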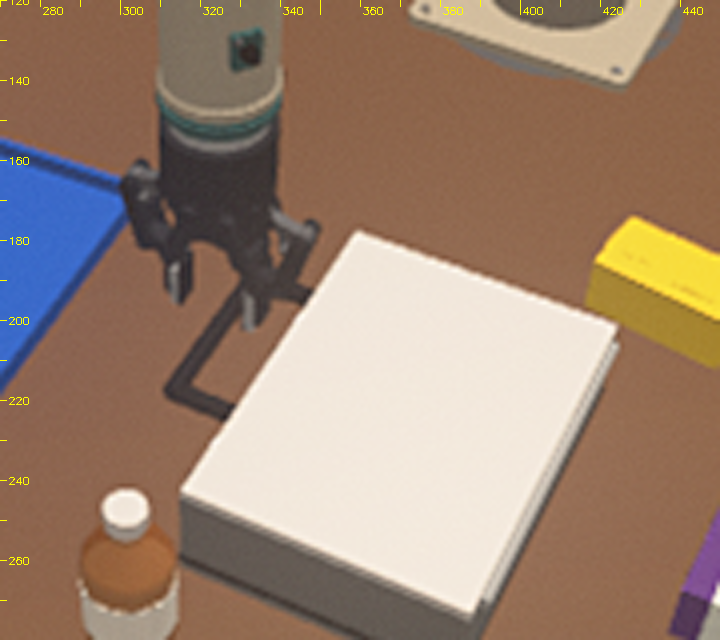

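Request:
{"api": "servo_tool", "payload": {
  "commands": [0.05, 0.06, 0.5, 0, 0.45, 0.05, 0.06, 1, 0, 0.45, 0.05, 0.06, 1.5, 0, 0.45, 0.05, 0.06, 1.5, 0, 0.45]
}}

```text
clock: 9.02
eef_pos: [580.7, -41.0, 62.0]
tool_rot: [-3.141, 0.002, 0.014]
force: [-1.0, 0.4, 0.0]
width: 47.0
```

Request:
{"api": "servo_tool", "payload": {
  "commands": [0, 0, 0, 0, 0.7, 0, 0, 0, 0, 0.9, 0, 0, 0, 0, 0.9, 0, 0, 0, 0, 0.9, 0, 0, 0, 0, 0.9, 0, 0, 0, 0, 0.9]
}}

```text
clock: 9.52
eef_pos: [582.3, -39.0, 64.5]
tool_rot: [-3.139, -0.002, 0.015]
force: [-0.7, 4.3, 3.3]
width: 11.6
```

Request:
{"api": "servo_tool", "payload": {
  "commands": [0, 0, 0, 0, 0.9, 0, 0, 0, 0, 0.9]
}}

```text
clock: 9.68
eef_pos: [582.3, -39.0, 64.5]
tool_rot: [-3.139, -0.002, 0.015]
force: [-0.3, 6.1, 3.1]
width: 12.1
```

```bash
python3 look.py i  scene;python3 crop.py pics/i_scene.png 290 150 370 250 6 pics/i_c1.png
```

```text
(no output)
```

View pics/i_c1.png

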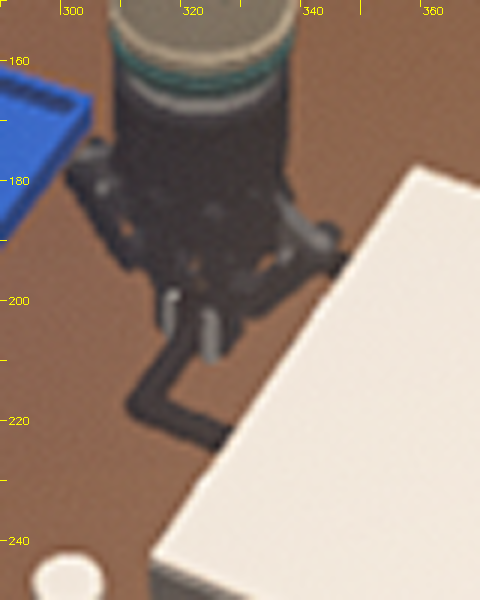

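```bash
python3 -c "
import numpy as np
f=lambda t:np.array([-(245*(1-np.cos(t))+5*np.sin(t)),-(245*np.sin(t)+5*(np.cos(t)-1))])/25
for t0,ts in ((0,[.04,.1,.17,.24,.31,.38,.45,.52,.58,.6]),(.6,np.arange(.68,1.34,.07)),(1.24,[1.3,1.37,1.44,1.51,1.58,1.64,1.69,1.73,1.75])):
  print([tuple((f(t)-f(t0)).round(2)) for t in ts])
"
```

```text
[(np.float64(-0.02), np.float64(-0.39)), (np.float64(-0.07), np.float64(-0.98)), (np.float64(-0.18), np.float64(-1.66)), (np.float64(-0.33), np.float64(-2.32)), (np.float64(-0.53), np.float64(-2.98)), (np.float64(-0.77), np.float64(-3.62)), (np.float64(-1.06), np.float64(-4.24)), (np.float64(-1.39), np.float64(-4.84)), (np.float64(-1.71), np.float64(-5.34)), (np.float64(-1.82), np.float64(-5.5))]
[(np.float64(-0.48), np.float64(-0.62)), (np.float64(-0.94), np.float64(-1.13)), (np.float64(-1.44), np.float64(-1.6)), (np.float64(-1.96), np.float64(-2.04)), (np.float64(-2.52), np.float64(-2.44)), (np.float64(-3.1), np.float64(-2.81)), (np.float64(-3.71), np.float64(-3.13)), (np.float64(-4.34), np.float64(-3.4)), (np.float64(-4.98), np.float64(-3.64)), (np.float64(-5.64), np.float64(-3.82))]
[(np.float64(-0.57), np.float64(-0.16)), (np.float64(-1.24), np.float64(-0.31)), (np.float64(-1.91), np.float64(-0.41)), (np.float64(-2.6), np.float64(-0.46)), (np.float64(-3.28), np.float64(-0.46)), (np.float64(-3.87), np.float64(-0.43)), (np.float64(-4.36), np.float64(-0.37)), (np.float64(-4.74), np.float64(-0.31)), (np.float64(-4.94), np.float64(-0.27))]
```

Request:
{"api": "servo_tool", "payload": {
  "commands": [0, -0.02, -0.4, 0, 0.9, 0, -0.07, -1, 0, 0.9, 0, -0.18, -1.65, 0, 0.9, 0, -0.33, -2.3, 0, 0.9, 0, -0.53, -3, 0, 0.9, 0, -0.77, -3.6, 0, 0.9, 0, -1.05, -4.25, 0, 0.9, 0, -1.4, -4.85, 0, 0.9, 0, -1.7, -5.35, 0, 0.9, 0, -1.8, -5.5, 0, 0.9]
}}

```text
clock: 10.57
eef_pos: [581.7, 4.0, 203.1]
tool_rot: [3.141, -0.003, 0.014]
force: [1.3, 0.4, -2.7]
width: 12.0
```

```bash
python3 mv.py; python3 look.py j  scene;python3 crop.py pics/j_scene.png 270 50 470 290 3 pics/j_c1.png
```

```text
t10.57 pos [581.7   4.  203.1] rot [ 3.141e+00 -3.000e-03  1.400e-02] w12.0 F [ 1.3  0.4 -2.7]
```

View pics/j_c1.png

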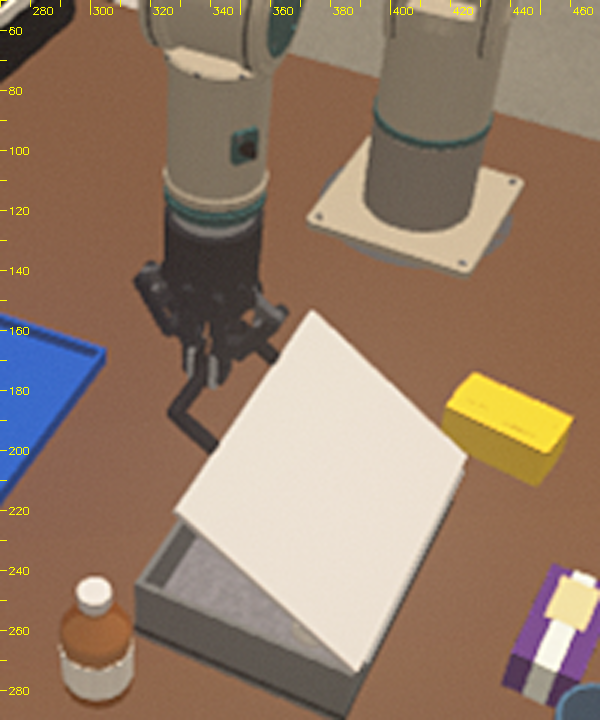

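The lid is rising in the grip. Continuing the arc.

Request:
{"api": "servo_tool", "payload": {
  "commands": [0, -0.48, -0.62, 0, 0.9, 0, -0.94, -1.13, 0, 0.9, 0, -1.44, -1.6, 0, 0.9, 0, -1.96, -2.04, 0, 0.9, 0, -2.52, -2.44, 0, 0.9, 0, -3.1, -2.81, 0, 0.9, 0, -3.71, -3.13, 0, 0.9, 0, -4.34, -3.4, 0, 0.9, 0, -4.98, -3.64, 0, 0.9, 0, -4.98, -3.64, 0, 0.9]
}}

```text
clock: 11.45
eef_pos: [580.5, 126.3, 296.6]
tool_rot: [3.138, -0.005, 0.014]
force: [-5.1, -7.9, 21.5]
width: 11.6
```

```bash
python3 mv.py; python3 -c "
import numpy as np
f=lambda t:np.array([-(245*(1-np.cos(t))+5*np.sin(t)),-(245*np.sin(t)+5*(np.cos(t)-1))])/25
print(f(1.24)*25, [tuple((f(t)-f(1.24)).round(2).tolist()) for t in [1.3,1.37,1.44,1.51,1.58,1.64,1.69,1.73,1.76,1.79]])"
```

```text
t11.45 pos [580.5 126.3 296.6] rot [ 3.138 -0.005  0.014] w11.6 F [-5.1 -7.9 21.5]
[-170.15383031 -228.34106129] [(-0.57, -0.16), (-1.24, -0.31), (-1.91, -0.41), (-2.6, -0.46), (-3.28, -0.46), (-3.87, -0.43), (-4.36, -0.37), (-4.74, -0.31), (-5.03, -0.25), (-5.32, -0.19)]
```

Request:
{"api": "servo_tool", "payload": {
  "commands": [0, 0, 0, 0, 0.9, 0, 0, 0, 0, 0.9]
}}

```text
clock: 11.62
eef_pos: [580.5, 123.0, 295.5]
tool_rot: [3.136, -0.004, 0.01]
force: [-5.1, -8.0, 19.5]
width: 11.5
```

```bash
python3 mv.py; python3 look.py k  scene top;python3 crop.py pics/k_scene.png 290 30 450 290 3 pics/k_c1.png;python3 crop.py pics/k_top.png 230 100 390 260 4 pics/k_c2.png
```

```text
t11.62 pos [580.5 123.  295.5] rot [ 3.136 -0.004  0.01 ] w11.5 F [-5.1 -8.  19.5]
```

View pics/k_c1.png

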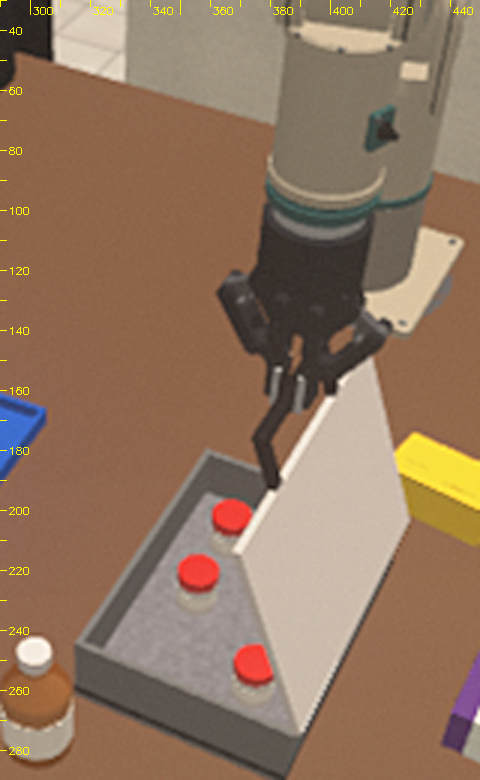

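View pics/k_c2.png

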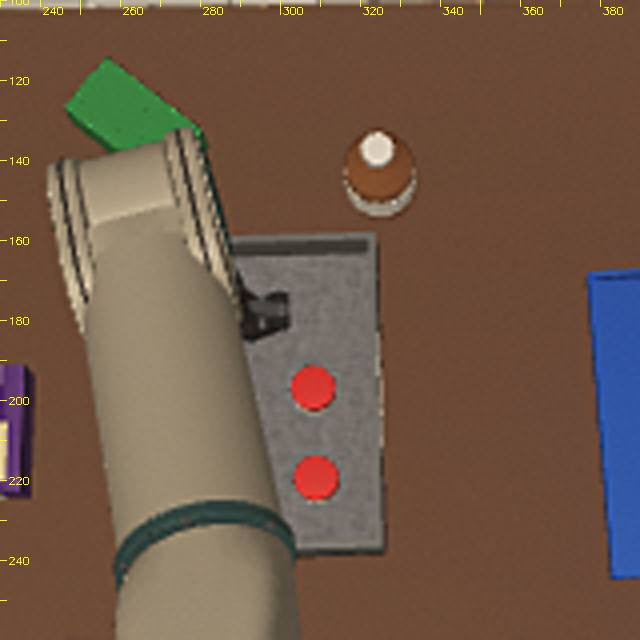

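Request:
{"api": "servo_tool", "payload": {
  "commands": [0, 0, 0, 0, 0.85, 0, 0, 0, 0, 0.8, 0, 0, 0, 0, 0.75, 0, 0, 0, 0, 0.75]
}}

```text
clock: 12.05
eef_pos: [579.4, 127.5, 291.6]
tool_rot: [3.141, 0.0, 0.013]
force: [0.4, -0.8, 0.1]
width: 21.3
```

Forces are gone and the bar is loosely caged. I'll push it on over the top.

Request:
{"api": "servo_tool", "payload": {
  "commands": [0, -0.5, -0.16, 0, 0.75, 0, -1.1, -0.3, 0, 0.75, 0, -1.7, -0.4, 0, 0.75, 0, -2.3, -0.45, 0, 0.75, 0, -2.9, -0.46, 0, 0.75, 0, -3.4, -0.45, 0, 0.75, 0, -3.8, -0.43, 0, 0.75, 0, -3.8, -0.43, 0, 0.75]
}}

```text
clock: 12.72
eef_pos: [577.2, 227.3, 302.3]
tool_rot: [-3.14, 0.001, 0.018]
force: [-0.3, 1.5, -0.4]
width: 21.0
```

```bash
python3 mv.py; python3 look.py l  scene top;python3 crop.py pics/l_scene.png 290 30 490 290 3 pics/l_c1.png
```

```text
t12.72 pos [577.2 227.3 302.3] rot [-3.14e+00  1.00e-03  1.80e-02] w21.0 F [-0.3  1.5 -0.4]
```

View pics/l_c1.png

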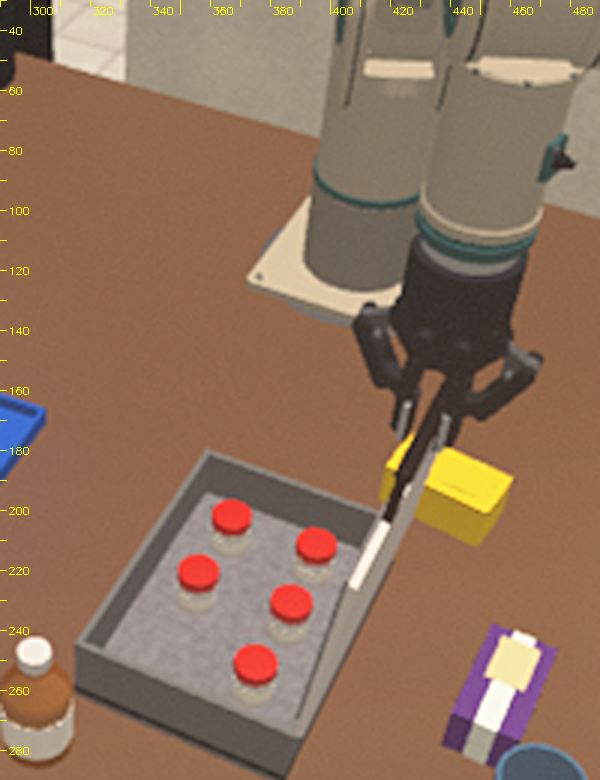

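Request:
{"api": "servo_tool", "payload": {
  "commands": [0, -0.3, 0, 0, 0.75, 0, -0.7, 0.1, 0, 0.75, 0, -1.1, 0.15, 0, 0.75, 0, -1.5, 0.2, 0, 0.75, 0, -1.7, 0.2, 0, 0.75, 0, -1.7, 0.2, 0, 0.75]
}}

```text
clock: 13.32
eef_pos: [576.9, 268.4, 297.5]
tool_rot: [-3.14, 0.001, 0.016]
force: [-0.5, 0.3, -0.5]
width: 21.3
```

Request:
{"api": "servo_tool", "payload": {
  "commands": [0, 0, 0, 0, 0.5, 0, 0, 0, 0, 0.3, 0, 0, 0, 0, 0.2, 0, 0, -1, 0, 0.2, 0, 0, -2.2, 0, 0.2, 0, 0, -3.2, 0, 0.2]
}}

```text
clock: 13.82
eef_pos: [577.7, 264.8, 379.4]
tool_rot: [3.141, -0.0, 0.012]
force: [-0.0, 0.9, 0.4]
width: 68.5
```

```bash
python3 mv.py; python3 look.py m  scene top;python3 crop.py pics/m_scene.png 270 100 490 290 3 pics/m_c1.png;python3 crop.py pics/m_top.png 210 140 350 260 5 pics/m_c2.png
```

```text
t13.82 pos [577.7 264.8 379.4] rot [ 3.141 -0.     0.012] w68.5 F [-0.   0.9  0.4]
```

View pics/m_c1.png

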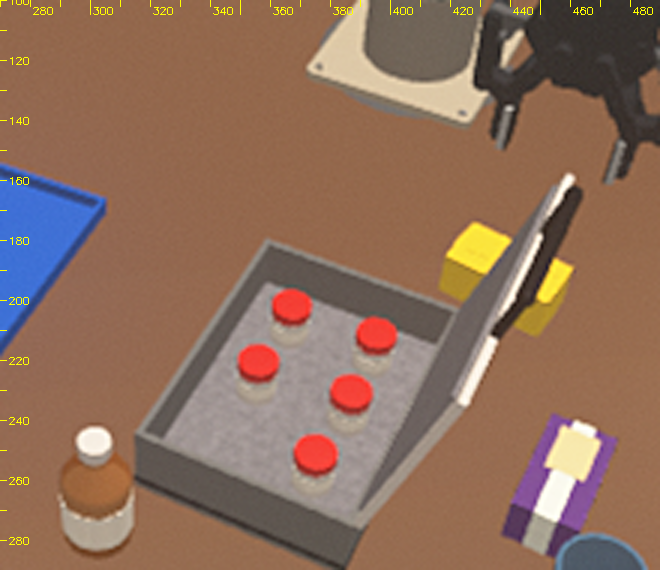

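View pics/m_c2.png

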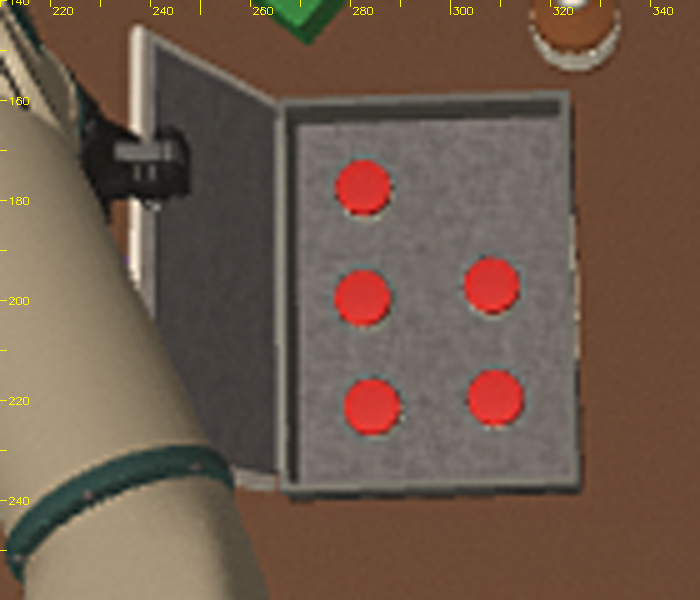

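```bash
python3 - <<'E'
from geo import *
np.set_printoptions(precision=1,suppress=True)
A=[(282,177.3),(282,199.3),(284,221),(307.8,197),(308.5,219.3)]
B=[(375,251.7),(387,231.3),(395.3,211.7),(356,221),(367.3,201.7)]
for a,b in zip(A,B):
  p=atz('top',*a,67);q=atz('scene',*b,67); print(p[:2],q[:2],((p+q)/2)[:2])
E
for i in "x"; do python3 mv.py 560 -170 200 0; done
```

```text
[649.4 149.9] [657.  153.1] [653.2 151.5]
[573.1 149.7] [580.5 153.9] [576.8 151.8]
[498.9 142.8] [505.3 146.9] [502.1 144.8]
[579.5  62. ] [587.7  66.3] [583.6  64.2]
[503.3  60.1] [508.3  63.6] [505.8  61.8]
t13.92 pos [579.9 265.8 383. ] rot [-3.138 -0.009  0.012] w68.4 F [ 0.1  1.1 -0.4]
units [-1.07 17.45  7.25] twist 0.11 rows>= 11.3
```

```bash
python3 -c "
from cell import ctrl
print(ctrl.read_state()['qpos'].round(2))"; python3 mv.py 653 151 300 1.57;python3 mv.py 653 151 200 -1.57
```

```text
[-0.49  0.49  0.02  1.33 -0.01  1.31 -2.02]
t13.92 pos [579.9 265.8 383. ] rot [-3.138 -0.009  0.012] w68.4 F [ 0.1  1.1 -0.4]
units [2.84 4.64 3.33] twist -14.88 rows>= 12.5
t13.92 pos [579.9 265.8 383. ] rot [-3.138 -0.009  0.012] w68.4 F [ 0.1  1.1 -0.4]
units [2.8  4.66 7.33] twist 15.11 rows>= 12.7
```

Request:
{"api": "servo_tool", "payload": {
  "commands": [2.8, 4.6, 0, -14.9, 0.3, 2.8, 4.6, 0, -14.9, 0.3, 2.8, 4.6, 0, -14.9, 0.3, 2.8, 4.6, 3, -14.9, 0.3, 2.8, 4.6, 4, -14.9, 0.3, 2.8, 4.6, 6, -14.9, 0.3, 2.8, 4.6, 8, -14.9, 0.3, 2.8, 4.6, 8, -14.9, 0.3, 2.8, 4.6, 8, -14.9, 0.3, 2.8, 4.6, 8, -14.9, 0.3]
}}

```text
clock: 14.75
eef_pos: [646.7, 150.1, 173.9]
tool_rot: [-3.136, 0.004, 1.269]
force: [0.1, 0.7, 0.5]
width: 59.8
```

```bash
python3 mv.py 653 151 180 1.58 653 151 33 1.58
```

```text
t14.75 pos [646.7 150.1 173.9] rot [-3.136  0.004  1.269] w59.8 F [0.1 0.7 0.5]
units [ 0.11  0.23 -0.25] twist -2.97 rows>= 2.5
units [0.13 0.26 5.63] twist -2.97 rows>= 3.4
```

Request:
{"api": "servo_tool", "payload": {
  "commands": [0.1, 0.25, 0, -3, 0.3, 0.1, 0.25, 0, -3, 0.3, 0.1, 0.25, 0, -3, 0.3, 0.1, 0.25, 0, -3, 0.3]
}}

```text
clock: 15.08
eef_pos: [655.5, 151.1, 177.1]
tool_rot: [-3.14, 0.0, 1.578]
force: [0.4, -0.1, -0.0]
width: 60.0
```

```bash
python3 mv.py 653 151 90 1.58 653 151 31 1.58; python3 look.py n scene top;python3 crop.py pics/n_scene.png 290 120 490 290 4 pics/n_c1.png
```

```text
t15.08 pos [655.5 151.1 177.1] rot [-3.14   0.     1.578] w60.0 F [ 0.4 -0.1 -0. ]
units [-0.   -0.1   3.48] twist -0.02 rows>= 2.1
units [-0.   -0.09  5.84] twist -0.02 rows>= 3.5
```

View pics/n_c1.png

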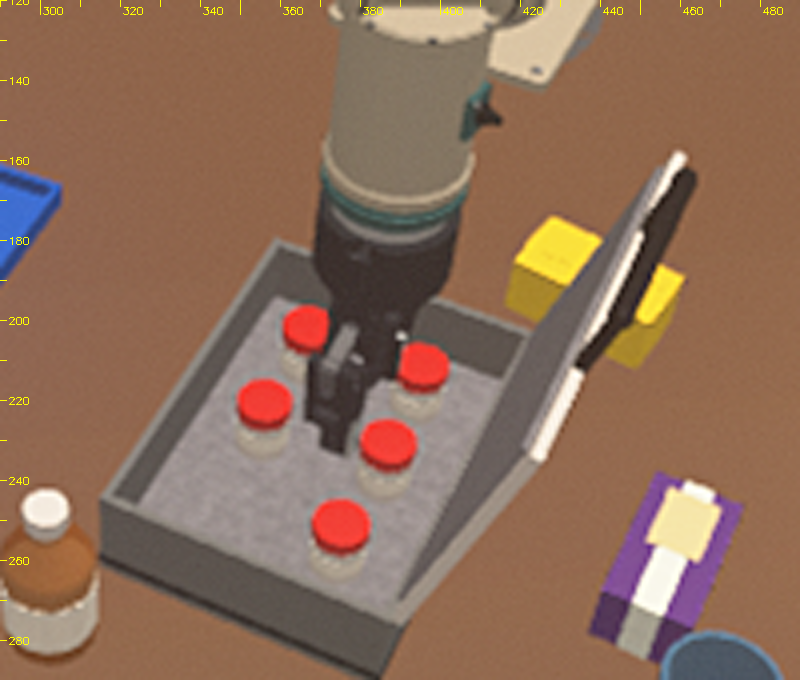

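Request:
{"api": "servo_tool", "payload": {
  "commands": [0, -0.1, 1.2, 0, 0.3, 0, -0.1, 2.7, 0, 0.3, 0, -0.1, 4, 0, 0.3, 0, -0.1, 5, 0, 0.3, 0, -0.1, 5.6, 0, 0.3, 0, -0.1, 5.8, 0, 0.3, 0, -0.1, 5.8, 0, 0.5, 0, -0.1, 5.8, 0, 0.7, 0, -0.1, 5.8, 0, 0.7, 0, -0.1, 5.8, 0, 0.7]
}}

```text
clock: 16.02
eef_pos: [654.5, 152.5, 34.7]
tool_rot: [3.139, -0.001, 1.577]
force: [-0.1, -0.2, -1.0]
width: 36.8
```

Request:
{"api": "servo_tool", "payload": {
  "commands": [0, 0, 0, 0, 0.7, 0, 0, -0.5, 0, 0.7, 0, 0, -1.5, 0, 0.7, 0, 0, -2.7, 0, 0.7, 0, 0, -4, 0, 0.7, 0, 0, -4.4, 0, 0.7]
}}

```text
clock: 16.52
eef_pos: [656.2, 153.3, 149.3]
tool_rot: [3.133, -0.003, 1.577]
force: [0.7, -0.2, -0.1]
width: 36.6
```

```bash
python3 mv.py; python3 look.py o scene top;python3 crop.py pics/o_scene.png 290 120 490 290 4 pics/o_c1.png
```

```text
t16.52 pos [656.2 153.3 149.3] rot [ 3.133e+00 -3.000e-03  1.577e+00] w36.6 F [ 0.7 -0.2 -0.1]
```

View pics/o_c1.png

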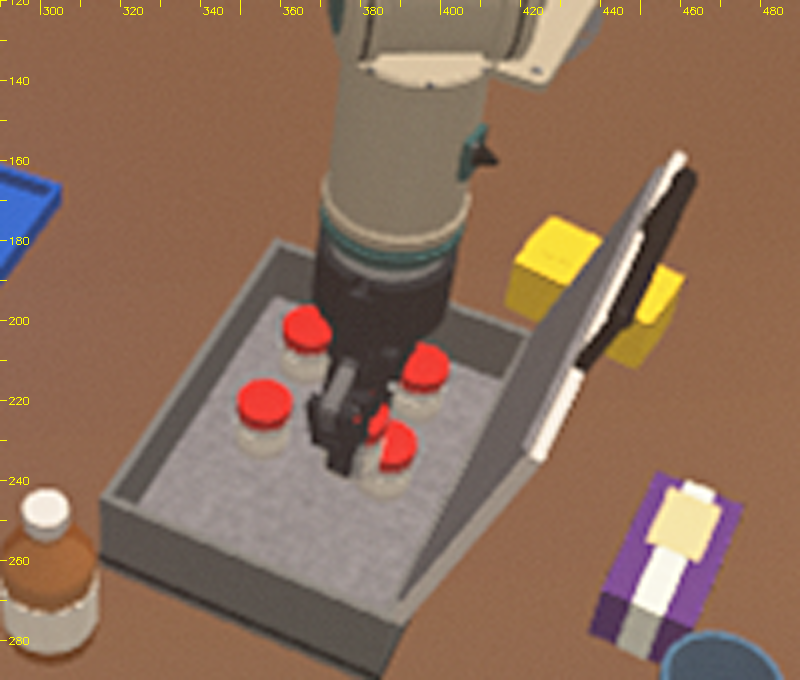

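```bash
python3 mv.py 640 -314 100 1.58 640 -314 18 1.58
```

```text
t16.62 pos [655.4 152.8 146.8] rot [ 3.135e+00 -2.000e-03  1.577e+00] w36.8 F [ 0.5  0.5 -0.7]
units [-18.67  -0.75   1.83] twist -0.03 rows>= 11.3
units [-18.68  -0.77   5.11] twist -0.03 rows>= 11.6
```

Request:
{"api": "servo_tool", "payload": {
  "commands": [-0.8, 0, 0, 0, 0.7, -2.3, 0, 0, 0, 0.7, -3.9, -0.2, 0, 0, 0.7, -5.5, -0.3, 0, 0, 0.7, -7.1, -0.4, 0, 0, 0.7, -8.7, -0.5, 0, 0, 0.7, -10.3, -0.6, 0, 0, 0.7, -11.9, -0.7, 0, 0, 0.7, -13.5, -0.7, 0.5, 0, 0.7, -15.1, -0.7, 1, 0, 0.7]
}}

```text
clock: 17.45
eef_pos: [637.3, -227.0, 117.0]
tool_rot: [-3.141, -0.0, 1.577]
force: [0.8, 0.4, -1.0]
width: 36.4
```

Request:
{"api": "servo_tool", "payload": {
  "commands": [-1.5, 0, 0.3, 0, 0.7, -2.7, 0, 0.6, 0, 0.7, -3.3, 0, 0.9, 0, 0.7, -3.5, 0, 1, 0, 0.7, -3.5, 0, 1, 0, 0.7]
}}

```text
clock: 17.87
eef_pos: [637.5, -312.4, 90.9]
tool_rot: [-3.139, -0.002, 1.576]
force: [-0.6, -0.8, -0.7]
width: 36.9
```

```bash
python3 mv.py 640 -314 40 1.58 640 -314 19 1.58;  python3 look.py p scene top;python3 crop.py pics/p_scene.png 180 80 340 250 4 pics/p_c1.png;python3 crop.py pics/p_top.png 350 130 470 260 5 pics/p_c2.png
```

```text
t17.87 pos [ 637.5 -312.4   90.9] rot [-3.139e+00 -2.000e-03  1.576e+00] w36.9 F [-0.6 -0.8 -0.7]
units [-0.07  0.11  2.04] twist -0.04 rows>= 1.2
units [-0.07  0.11  2.88] twist -0.04 rows>= 1.7
```

View pics/p_c1.png

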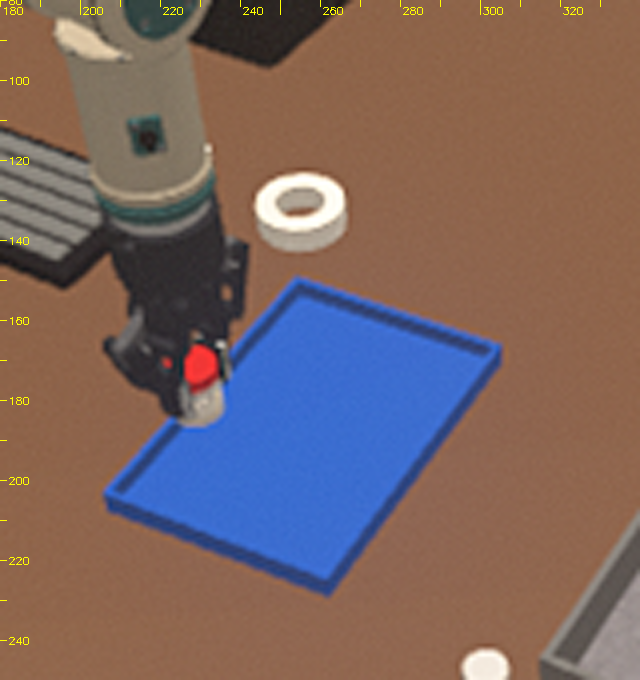

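View pics/p_c2.png

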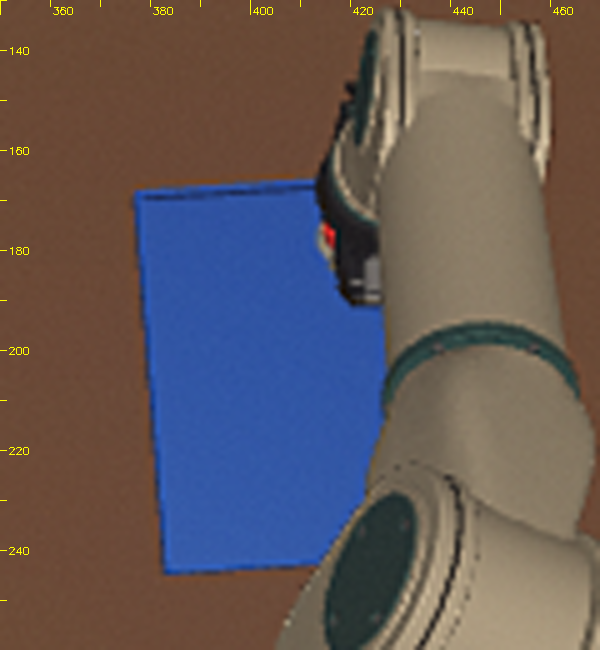

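Request:
{"api": "servo_tool", "payload": {
  "commands": [0, 0, 0.8, 0, 0.7, 0, 0, 1.6, 0, 0.7, 0, 0, 2.2, 0, 0.7, 0, 0, 2.5, 0, 0.7, 0, 0, 2.7, 0, 0.7, 0, 0, 2.8, 0, 0.7, 0, 0, 2.85, 0, 0.7, 0, 0, 2.85, 0, 0.7]
}}

```text
clock: 18.63
eef_pos: [639.4, -312.5, 22.3]
tool_rot: [3.141, 0.0, 1.578]
force: [1.0, -0.7, -1.2]
width: 36.3
```

Request:
{"api": "servo_tool", "payload": {
  "commands": [0, 0, 0.06, 0, 0.7, 0, 0, 0.12, 0, 0.7, 0, 0, 0.17, 0, 0.7, 0, 0, 0.17, 0, 0.7]
}}

```text
clock: 18.97
eef_pos: [638.8, -312.6, 17.4]
tool_rot: [-3.142, 0.0, 1.577]
force: [0.6, 0.7, -0.6]
width: 36.4
```

Request:
{"api": "servo_tool", "payload": {
  "commands": [0, 0, 0.03, 0, 0.7, 0, 0, 0.06, 0, 0.7, 0, 0, 0.06, 0, 0.7]
}}

```text
clock: 19.22
eef_pos: [638.9, -312.6, 17.2]
tool_rot: [-3.142, 0.0, 1.577]
force: [-2.0, 0.6, 6.7]
width: 36.7
```

Request:
{"api": "servo_tool", "payload": {
  "commands": [0, 0, 0, 0, 0.5, 0, 0, 0, 0, 0.35, 0, 0, 0, 0, 0.3, 0, 0, -0.6, 0, 0.3, 0, 0, -1.8, 0, 0.3, 0, 0, -3.2, 0, 0.3, 0, 0, -4.6, 0, 0.3, 0, 0, -6, 0, 0.3]
}}

```text
clock: 19.88
eef_pos: [638.8, -312.4, 168.6]
tool_rot: [3.141, -0.0, 1.578]
force: [0.4, -0.7, -0.6]
width: 59.9
```

```bash
python3 mv.py 577 152 150 1.58; python3 look.py q scene;python3 crop.py pics/q_scene.png 180 80 340 250 4 pics/q_c1.png
```

```text
t19.88 pos [ 638.8 -312.4  168.6] rot [ 3.141 -0.     1.578] w59.9 F [ 0.4 -0.7 -0.6]
units [18.59 -2.35  0.74] twist -0.02 rows>= 11.2
```

View pics/q_c1.png

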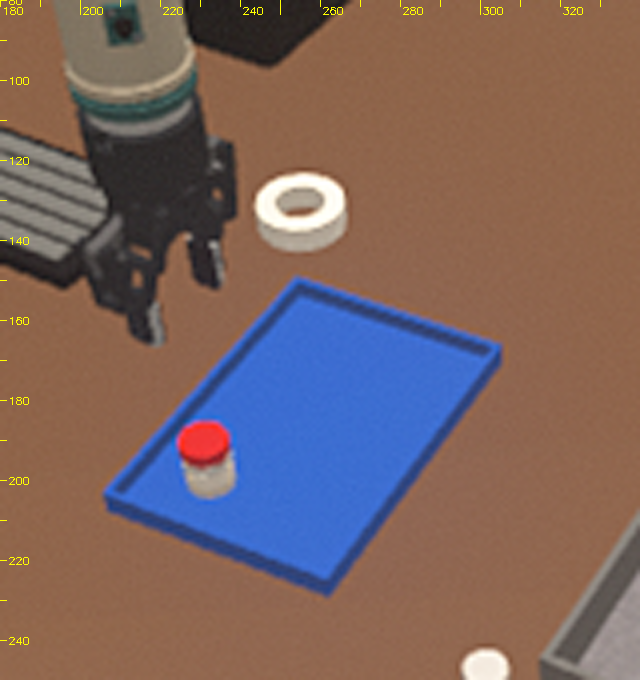

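Pot 1 stands in the tray at scene (232,195). Next pot, at (577,152).

Request:
{"api": "servo_tool", "payload": {
  "commands": [1, 0, 0, 0, 0.3, 2.6, -0.3, 0, 0, 0.3, 4.2, -0.6, 0, 0, 0.3, 5.8, -0.8, 0, 0, 0.3, 7.4, -1, 0, 0, 0.3, 9, -1.2, 0, 0, 0.3, 10.6, -1.5, 0, 0, 0.3, 12.2, -1.7, 0, 0, 0.3, 13.8, -1.9, 0, 0, 0.3, 15.4, -2.1, 0.3, 0, 0.3]
}}

```text
clock: 20.77
eef_pos: [584.6, 74.3, 160.6]
tool_rot: [3.138, -0.001, 1.577]
force: [0.2, 0.2, 0.8]
width: 59.8
```

Request:
{"api": "servo_tool", "payload": {
  "commands": [1.5, -0.2, 0.3, 0, 0.3, 2.7, -0.25, 0.6, 0, 0.3, 3.1, -0.25, 0.9, 0, 0.3, 3.2, -0.25, 1, 0, 0.3, 3.2, -0.25, 1, 0, 0.3]
}}

```text
clock: 21.18
eef_pos: [576.7, 152.1, 133.2]
tool_rot: [-3.141, 0.001, 1.579]
force: [-0.1, -0.0, -0.0]
width: 59.5
```

```bash
python3 mv.py 578 152 34 1.58; python3 look.py r scene;python3 crop.py pics/r_scene.png 290 120 490 290 4 pics/r_c1.png
```

```text
t21.18 pos [576.7 152.1 133.2] rot [-3.141e+00  1.000e-03  1.579e+00] w59.5 F [-0.1 -0.  -0. ]
units [-0.    0.05  3.97] twist -0.01 rows>= 2.4
```

View pics/r_c1.png

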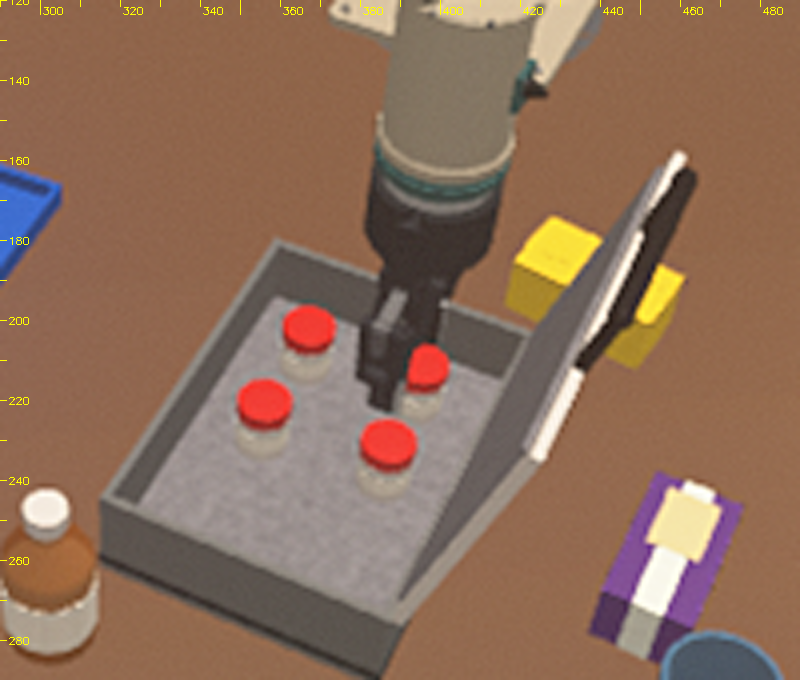

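Pots haven't moved. Descend, grip and lift.

Request:
{"api": "servo_tool", "payload": {
  "commands": [0, 0, 1.2, 0, 0.3, 0, 0, 2.4, 0, 0.3, 0, 0, 3.3, 0, 0.3, 0, 0, 3.8, 0, 0.3, 0, 0, 4, 0, 0.3, 0, 0, 4, 0, 0.5, 0, 0, 4, 0, 0.7, 0, 0, 4, 0, 0.7, 0, 0, 4, 0, 0.7, 0, 0, 4, 0, 0.7]
}}

```text
clock: 22.07
eef_pos: [577.9, 152.3, 34.6]
tool_rot: [3.14, -0.001, 1.577]
force: [-0.0, -0.9, 3.7]
width: 36.8
```

Request:
{"api": "servo_tool", "payload": {
  "commands": [0, 0, -0.5, 0, 0.7, 0, 0, -1.5, 0, 0.7, 0, 0, -2.7, 0, 0.7, 0, 0, -4, 0, 0.7, 0, 0, -4.4, 0, 0.7, 0, 0, -4.4, 0, 0.7]
}}

```text
clock: 22.57
eef_pos: [579.3, 153.0, 147.6]
tool_rot: [3.135, -0.002, 1.577]
force: [0.0, -0.5, -0.5]
width: 36.3
```

```bash
python3 mv.py 562 -318 90 1.58
```

```text
t22.57 pos [579.3 153.  147.6] rot [ 3.135e+00 -2.000e-03  1.577e+00] w36.3 F [ 0.  -0.5 -0.5]
units [-18.84  -0.83   2.26] twist -0.02 rows>= 11.4
```

Request:
{"api": "servo_tool", "payload": {
  "commands": [-0.8, 0, 0, 0, 0.7, -2.3, 0, 0, 0, 0.7, -3.9, -0.2, 0, 0, 0.7, -5.5, -0.3, 0, 0, 0.7, -7.1, -0.4, 0, 0, 0.7, -8.7, -0.5, 0, 0, 0.7, -10.3, -0.6, 0, 0, 0.7, -11.9, -0.7, 0, 0, 0.7, -13.5, -0.8, 0.5, 0, 0.7, -15.1, -0.8, 1, 0, 0.7]
}}

```text
clock: 23.4
eef_pos: [558.2, -227.0, 117.8]
tool_rot: [-3.14, 0.0, 1.578]
force: [1.1, 0.4, -1.2]
width: 36.5
```

Request:
{"api": "servo_tool", "payload": {
  "commands": [-1.5, 0, 0.3, 0, 0.7, -2.7, 0, 0.6, 0, 0.7, -3.4, 0, 0.9, 0, 0.7, -3.7, 0, 1.2, 0, 0.7, -3.7, 0, 1.2, 0, 0.7]
}}

```text
clock: 23.82
eef_pos: [558.3, -318.0, 86.1]
tool_rot: [-3.138, -0.002, 1.575]
force: [-0.2, 0.7, -1.2]
width: 36.7
```

```bash
python3 mv.py 562 -318 18 1.58
```

```text
t23.82 pos [ 558.3 -318.    86.1] rot [-3.138e+00 -2.000e-03  1.575e+00] w36.7 F [-0.2  0.7 -1.2]
units [-0.01  0.16  2.72] twist -0.04 rows>= 1.6
```

Request:
{"api": "servo_tool", "payload": {
  "commands": [0, 0, 0.8, 0, 0.7, 0, 0, 1.6, 0, 0.7, 0, 0, 2.2, 0, 0.7, 0, 0, 2.45, 0, 0.7, 0, 0, 2.58, 0, 0.7, 0, 0, 2.66, 0, 0.7, 0, 0, 2.72, 0, 0.7, 0, 0, 2.76, 0, 0.7, 0, 0, 2.78, 0, 0.7, 0, 0, 2.78, 0, 0.7]
}}

```text
clock: 24.65
eef_pos: [560.5, -317.7, 19.7]
tool_rot: [3.141, 0.0, 1.577]
force: [-0.2, 0.3, -0.9]
width: 37.0
```

Request:
{"api": "servo_tool", "payload": {
  "commands": [0, 0, 0.04, 0, 0.7, 0, 0, 0.08, 0, 0.7, 0, 0, 0.1, 0, 0.7, 0, 0, 0.12, 0, 0.7, 0, 0, 0.12, 0, 0.7]
}}

```text
clock: 25.07
eef_pos: [560.4, -317.8, 17.6]
tool_rot: [3.141, 0.001, 1.577]
force: [-2.0, 1.7, 8.9]
width: 36.6
```

Contact. Release and move to the pot at (502,145).

Request:
{"api": "servo_tool", "payload": {
  "commands": [0, 0, -0.02, 0, 0.5, 0, 0, -0.02, 0, 0.35, 0, 0, -0.02, 0, 0.3, 0, 0, -0.6, 0, 0.3, 0, 0, -1.8, 0, 0.3, 0, 0, -3.2, 0, 0.3, 0, 0, -4.6, 0, 0.3, 0, 0, -6, 0, 0.3]
}}

```text
clock: 25.73
eef_pos: [560.0, -317.2, 168.5]
tool_rot: [3.141, -0.0, 1.578]
force: [0.3, -0.4, 0.3]
width: 59.6
```

```bash
python3 mv.py 504 145 140 1.58; python3 look.py s scene;python3 crop.py pics/s_scene.png 180 80 340 250 4 pics/s_c1.png
```

```text
t25.73 pos [ 560.  -317.2  168.5] rot [ 3.141 -0.     1.578] w59.6 F [ 0.3 -0.4  0.3]
units [18.5  -2.11  1.14] twist -0.02 rows>= 11.2
```

View pics/s_c1.png

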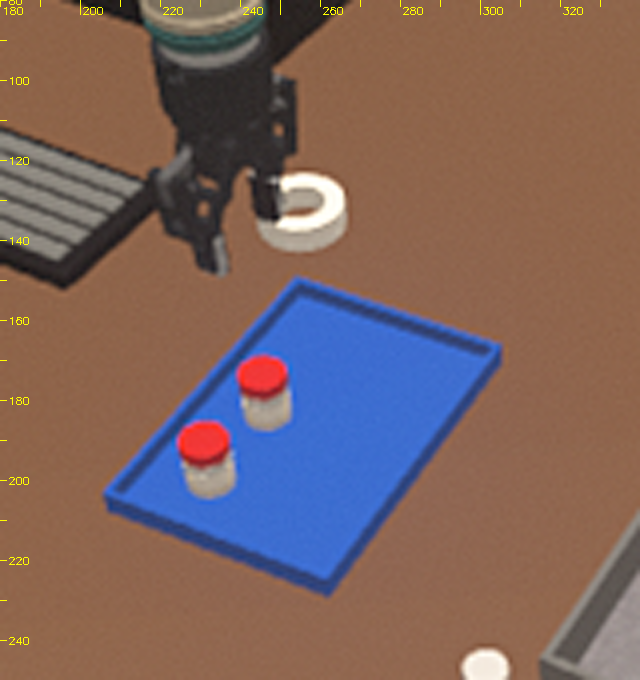

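Two pots are standing, at scene (231,196) and (246,180).

Request:
{"api": "servo_tool", "payload": {
  "commands": [1, 0, 0, 0, 0.3, 2.6, -0.3, 0, 0, 0.3, 4.2, -0.5, 0, 0, 0.3, 5.8, -0.7, 0, 0, 0.3, 7.4, -0.9, 0, 0, 0.3, 9, -1.1, 0, 0, 0.3, 10.6, -1.3, 0, 0, 0.3, 12.2, -1.5, 0, 0, 0.3, 13.8, -1.7, 0, 0, 0.3, 15.4, -1.9, 0.3, 0, 0.3]
}}

```text
clock: 26.62
eef_pos: [510.7, 69.3, 160.4]
tool_rot: [3.138, -0.0, 1.577]
force: [1.2, -0.6, 0.1]
width: 59.4
```

Request:
{"api": "servo_tool", "payload": {
  "commands": [1.5, -0.2, 0.3, 0, 0.3, 2.6, -0.2, 0.6, 0, 0.3, 3, -0.2, 0.9, 0, 0.3, 3.1, -0.2, 1, 0, 0.3, 3.1, -0.2, 1, 0, 0.3]
}}

```text
clock: 27.03
eef_pos: [504.2, 144.3, 133.3]
tool_rot: [-3.141, 0.001, 1.578]
force: [-0.2, -1.5, -0.4]
width: 59.6
```

```bash
python3 mv.py 504 145.5 34 1.58; python3 look.py t scene;python3 crop.py pics/t_scene.png 290 120 490 290 4 pics/t_c1.png
```

```text
t27.03 pos [504.2 144.3 133.3] rot [-3.141e+00  1.000e-03  1.578e+00] w59.6 F [-0.2 -1.5 -0.4]
units [ 0.05 -0.    3.97] twist -0.02 rows>= 2.4
```

View pics/t_c1.png

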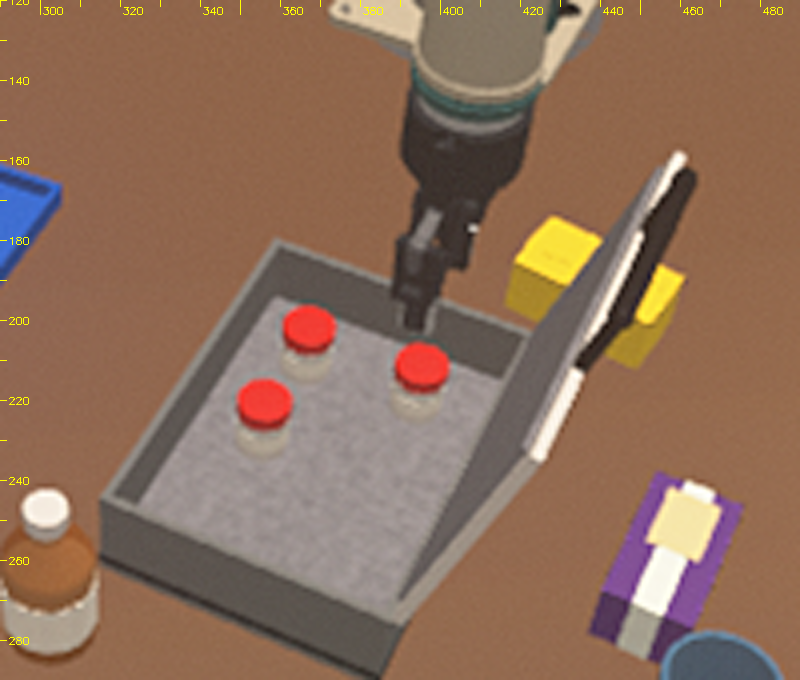

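Request:
{"api": "servo_tool", "payload": {
  "commands": [0, 0, 1.2, 0, 0.3, 0, 0, 2.4, 0, 0.3, 0, 0, 3.3, 0, 0.3, 0, 0, 3.8, 0, 0.3, 0, 0, 4, 0, 0.3, 0, 0, 4, 0, 0.5, 0, 0, 4, 0, 0.7, 0, 0, 4, 0, 0.7, 0, 0, 4, 0, 0.7, 0, 0, 4, 0, 0.7]
}}

```text
clock: 27.92
eef_pos: [505.2, 144.7, 34.5]
tool_rot: [3.14, -0.001, 1.577]
force: [0.1, 0.5, 0.1]
width: 36.5
```

Request:
{"api": "servo_tool", "payload": {
  "commands": [0, 0, -0.5, 0, 0.7, 0, 0, -1.5, 0, 0.7, 0, 0, -2.7, 0, 0.7, 0, 0, -4, 0, 0.7, 0, 0, -4.4, 0, 0.7, 0, 0, -4.4, 0, 0.7]
}}

```text
clock: 28.42
eef_pos: [506.7, 145.4, 146.7]
tool_rot: [3.135, -0.002, 1.577]
force: [1.0, -0.3, -0.6]
width: 36.5
```

```bash
python3 mv.py 484 -316 90 1.58
```

```text
t28.42 pos [506.7 145.4 146.7] rot [ 3.135e+00 -2.000e-03  1.577e+00] w36.5 F [ 1.  -0.3 -0.6]
units [-18.46  -1.04   2.23] twist -0.03 rows>= 11.2
```

Request:
{"api": "servo_tool", "payload": {
  "commands": [-0.8, 0, 0, 0, 0.7, -2.3, 0, 0, 0, 0.7, -3.9, -0.2, 0, 0, 0.7, -5.5, -0.3, 0, 0, 0.7, -7.1, -0.4, 0, 0, 0.7, -8.7, -0.5, 0, 0, 0.7, -10.3, -0.7, 0, 0, 0.7, -11.9, -0.8, 0, 0, 0.7, -13.5, -0.9, 0.5, 0, 0.7, -15.1, -1, 1, 0, 0.7]
}}

```text
clock: 29.25
eef_pos: [481.3, -234.4, 117.7]
tool_rot: [-3.141, -0.0, 1.577]
force: [1.0, 0.2, -0.6]
width: 36.7
```

Request:
{"api": "servo_tool", "payload": {
  "commands": [-1.5, 0, 0.3, 0, 0.7, -2.5, 0, 0.6, 0, 0.7, -3.1, 0, 0.9, 0, 0.7, -3.3, 0, 1.2, 0, 0.7, -3.3, 0, 1.2, 0, 0.7]
}}

```text
clock: 29.67
eef_pos: [481.2, -314.4, 86.4]
tool_rot: [-3.138, -0.002, 1.576]
force: [0.0, 0.7, -1.2]
width: 36.7
```

```bash
python3 mv.py 484 -316 18 1.58
```

```text
t29.67 pos [ 481.2 -314.4   86.4] rot [-3.138e+00 -2.000e-03  1.576e+00] w36.7 F [ 0.   0.7 -1.2]
units [-0.07  0.12  2.74] twist -0.03 rows>= 1.6
```

Request:
{"api": "servo_tool", "payload": {
  "commands": [0, 0.1, 0.8, 0, 0.7, 0, 0.1, 1.6, 0, 0.7, 0, 0.1, 2.2, 0, 0.7, 0, 0.1, 2.45, 0, 0.7, 0, 0.1, 2.6, 0, 0.7, 0, 0.1, 2.7, 0, 0.7, 0, 0.1, 2.78, 0, 0.7, 0, 0.1, 2.82, 0, 0.7, 0, 0.1, 2.86, 0, 0.7, 0, 0.1, 2.88, 0, 0.7]
}}

```text
clock: 30.5
eef_pos: [485.5, -315.1, 17.4]
tool_rot: [3.141, 0.001, 1.577]
force: [-0.4, 0.8, 7.0]
width: 36.5
```

Request:
{"api": "servo_tool", "payload": {
  "commands": [0, 0, 0, 0, 0.7, 0, 0, 0, 0, 0.7]
}}

```text
clock: 30.67
eef_pos: [485.5, -315.1, 17.5]
tool_rot: [3.141, 0.0, 1.577]
force: [-0.0, 1.9, 4.5]
width: 36.9
```

Request:
{"api": "servo_tool", "payload": {
  "commands": [0, 0, -0.02, 0, 0.5, 0, 0, -0.02, 0, 0.35, 0, 0, -0.02, 0, 0.3, 0, 0, -0.6, 0, 0.3, 0, 0, -1.8, 0, 0.3, 0, 0, -3.2, 0, 0.3, 0, 0, -4.6, 0, 0.3, 0, 0, -6, 0, 0.3]
}}

```text
clock: 31.33
eef_pos: [484.7, -314.6, 168.1]
tool_rot: [-3.141, -0.001, 1.578]
force: [0.4, -0.5, -0.3]
width: 59.7
```

```bash
python3 mv.py 585 64 140 1.58; python3 look.py u scene;python3 crop.py pics/u_scene.png 180 80 440 280 3 pics/u_c1.png
```

```text
t31.33 pos [ 484.7 -314.6  168.1] rot [-3.141e+00 -1.000e-03  1.578e+00] w59.7 F [ 0.4 -0.5 -0.3]
units [15.12  4.11  1.13] twist -0.02 rows>= 9.4
```

View pics/u_c1.png

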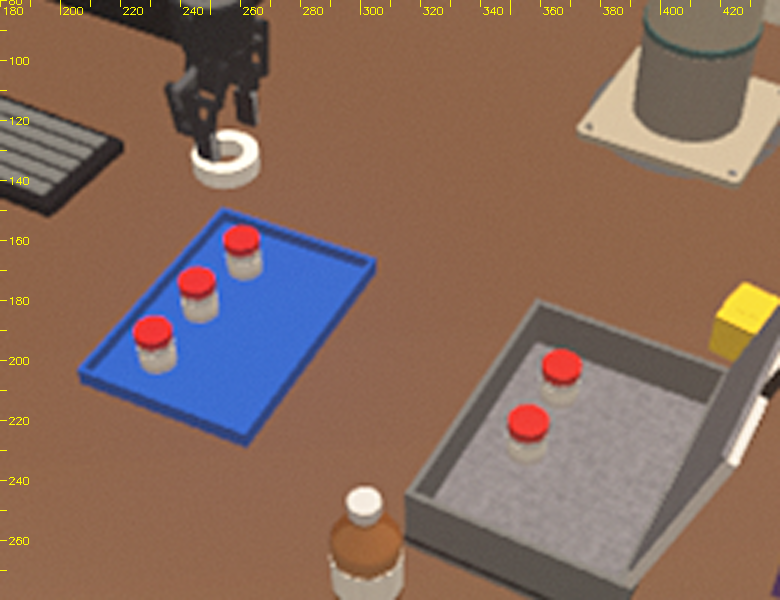

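Three pots stand in the tray and two are still in the box, at scene (355,221) and (367,202).

Request:
{"api": "servo_tool", "payload": {
  "commands": [1, 0.2, 0, 0, 0.3, 2.5, 0.6, 0, 0, 0.3, 4.1, 1.1, 0, 0, 0.3, 5.6, 1.5, 0, 0, 0.3, 7.1, 1.9, 0, 0, 0.3, 8.6, 2.3, 0, 0, 0.3, 10.1, 2.7, 0, 0, 0.3, 11.6, 3.2, 0, 0, 0.3, 13.1, 3.6, 0, 0, 0.3, 14.2, 3.9, 0.5, 0, 0.3]
}}

```text
clock: 32.22
eef_pos: [582.5, 45.5, 156.1]
tool_rot: [3.136, -0.003, 1.58]
force: [0.9, 1.5, -0.1]
width: 59.6
```

Request:
{"api": "servo_tool", "payload": {
  "commands": [0.7, 0.2, 0.5, 0, 0.3, 0.9, 0.2, 0.8, 0, 0.3, 0.9, 0.2, 0.8, 0, 0.3, 0.9, 0.2, 0.8, 0, 0.3]
}}

```text
clock: 32.55
eef_pos: [584.3, 61.7, 133.6]
tool_rot: [-3.14, 0.002, 1.577]
force: [-0.1, -0.7, 0.1]
width: 59.8
```

```bash
python3 mv.py 585 64 34 1.58
```

```text
t32.55 pos [584.3  61.7 133.6] rot [-3.140e+00  2.000e-03  1.577e+00] w59.8 F [-0.1 -0.7  0.1]
units [0.1  0.03 3.99] twist -0.03 rows>= 2.4
```

Request:
{"api": "servo_tool", "payload": {
  "commands": [0.1, 0, 1.2, 0, 0.3, 0.1, 0, 2.4, 0, 0.3, 0.1, 0, 3.3, 0, 0.3, 0.1, 0, 3.8, 0, 0.3, 0.1, 0, 4, 0, 0.3, 0.1, 0, 4, 0, 0.5, 0.1, 0, 4, 0, 0.7, 0.1, 0, 4, 0, 0.7, 0.1, 0, 4, 0, 0.7, 0.1, 0, 4, 0, 0.7]
}}

```text
clock: 33.38
eef_pos: [586.1, 65.8, 35.5]
tool_rot: [3.139, -0.0, 1.577]
force: [0.5, 0.2, 3.5]
width: 36.6
```

Request:
{"api": "servo_tool", "payload": {
  "commands": [0, 0, -0.5, 0, 0.7, 0, 0, -1.5, 0, 0.7, 0, 0, -2.7, 0, 0.7, 0, 0, -4, 0, 0.7, 0, 0, -4.4, 0, 0.7, 0, 0, -4.4, 0, 0.7]
}}

```text
clock: 33.88
eef_pos: [587.4, 66.4, 148.3]
tool_rot: [3.134, -0.001, 1.577]
force: [-0.4, 0.0, -1.2]
width: 36.3
```

```bash
python3 mv.py 598 -236 90 1.58
```

```text
t33.88 pos [587.4  66.4 148.3] rot [ 3.134e+00 -1.000e-03  1.577e+00] w36.3 F [-0.4  0.  -1.2]
units [-12.1    0.33   2.32] twist -0.02 rows>= 7.4
```

Request:
{"api": "servo_tool", "payload": {
  "commands": [-0.8, 0, 0, 0, 0.7, -2.3, 0.1, 0, 0, 0.7, -3.9, 0.2, 0, 0, 0.7, -5.5, 0.2, 0, 0, 0.7, -7.1, 0.3, 0.3, 0, 0.7, -8.7, 0.3, 0.8, 0, 0.7, -10.2, 0.3, 1.3, 0, 0.7, -11.4, 0.3, 1.8, 0, 0.7, -12, 0.3, 2.2, 0, 0.7, -12, 0.3, 2.2, 0, 0.7]
}}

```text
clock: 34.72
eef_pos: [591.0, -239.4, 85.4]
tool_rot: [-3.135, 0.001, 1.571]
force: [-1.6, -0.9, -1.4]
width: 36.6
```

Request:
{"api": "servo_tool", "payload": {
  "commands": [0, 0, 0, 0, 0.7]
}}

```text
clock: 34.8
eef_pos: [593.4, -233.6, 87.6]
tool_rot: [-3.139, -0.002, 1.576]
force: [-0.1, 0.7, -1.6]
width: 36.4
```

```bash
python3 mv.py 598 -236 18 1.58
```

```text
t34.80 pos [ 593.4 -233.6   87.6] rot [-3.139e+00 -2.000e-03  1.576e+00] w36.4 F [-0.1  0.7 -1.6]
units [-0.1   0.19  2.78] twist -0.03 rows>= 1.7
```

Request:
{"api": "servo_tool", "payload": {
  "commands": [0, 0.1, 0.8, 0, 0.7, 0, 0.1, 1.6, 0, 0.7, 0, 0.1, 2.2, 0, 0.7, 0, 0.1, 2.45, 0, 0.7, 0, 0.1, 2.6, 0, 0.7, 0, 0.1, 2.7, 0, 0.7, 0, 0.1, 2.78, 0, 0.7, 0, 0.1, 2.82, 0, 0.7, 0, 0.1, 2.86, 0, 0.7, 0, 0.1, 2.86, 0, 0.7]
}}

```text
clock: 35.63
eef_pos: [597.7, -234.2, 18.6]
tool_rot: [3.14, 0.0, 1.577]
force: [1.0, 0.1, 1.7]
width: 36.8
```

Request:
{"api": "servo_tool", "payload": {
  "commands": [0, 0, 0.02, 0, 0.7, 0, 0, 0.04, 0, 0.7]
}}

```text
clock: 35.8
eef_pos: [597.8, -234.2, 18.5]
tool_rot: [3.14, 0.001, 1.577]
force: [-4.1, 2.1, 12.8]
width: 36.7
```

Request:
{"api": "servo_tool", "payload": {
  "commands": [0, 0, -0.04, 0, 0.7, 0, 0, -0.04, 0, 0.5, 0, 0, -0.04, 0, 0.35, 0, 0, -0.04, 0, 0.3, 0, 0, -0.6, 0, 0.3, 0, 0, -1.8, 0, 0.3, 0, 0, -3.2, 0, 0.3, 0, 0, -4.6, 0, 0.3, 0, 0, -6, 0, 0.3]
}}

```text
clock: 36.55
eef_pos: [596.9, -233.9, 169.2]
tool_rot: [3.141, -0.0, 1.578]
force: [0.8, 0.2, -0.4]
width: 60.0
```

```bash
python3 mv.py 508 63 140 1.58; python3 look.py v scene;python3 crop.py pics/v_scene.png 180 80 440 280 3 pics/v_c1.png
```

```text
t36.55 pos [ 596.9 -233.9  169.2] rot [ 3.141 -0.     1.578] w60.0 F [ 0.8  0.2 -0.4]
units [11.9  -3.47  1.17] twist -0.02 rows>= 7.5
```

View pics/v_c1.png

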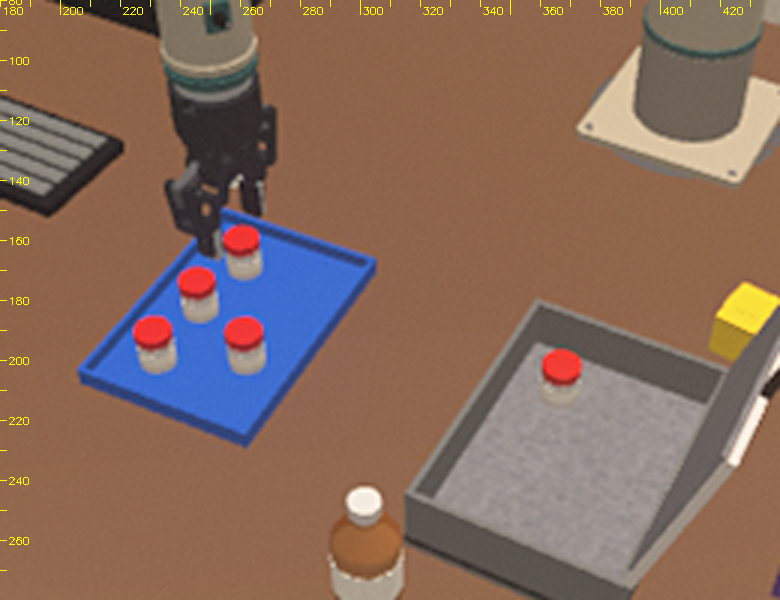

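Four pots stand in the tray. The last is at scene (367,202).

Request:
{"api": "servo_tool", "payload": {
  "commands": [1, -0.2, 0, 0, 0.3, 2.5, -0.7, 0, 0, 0.3, 4, -1.2, 0, 0, 0.3, 5.5, -1.6, 0, 0, 0.3, 7, -2, 0, 0, 0.3, 8.5, -2.5, 0.3, 0, 0.3, 10, -2.9, 0.6, 0, 0.3, 11.2, -3.3, 0.9, 0, 0.3, 11.8, -3.5, 1.2, 0, 0.3, 11.8, -3.5, 1.2, 0, 0.3]
}}

```text
clock: 37.43
eef_pos: [505.6, 65.3, 136.8]
tool_rot: [-3.14, -0.002, 1.585]
force: [-0.5, -0.0, 0.1]
width: 59.9
```

Request:
{"api": "servo_tool", "payload": {
  "commands": [0, 0, 0, 0, 0.3, 0, 0, 0, 0, 0.3]
}}

```text
clock: 37.6
eef_pos: [508.4, 59.0, 137.3]
tool_rot: [3.141, 0.001, 1.576]
force: [0.5, 0.2, -0.3]
width: 59.9
```

```bash
python3 mv.py 508 63.5 34.5 1.58
```

```text
t37.60 pos [508.4  59.  137.3] rot [3.141e+00 1.000e-03 1.576e+00] w59.9 F [ 0.5  0.2 -0.3]
units [ 0.18 -0.02  4.11] twist -0.04 rows>= 2.5
```

Request:
{"api": "servo_tool", "payload": {
  "commands": [0.15, 0, 1.2, 0, 0.3, 0.15, 0, 2.4, 0, 0.3, 0.15, 0, 3.3, 0, 0.3, 0.15, 0, 3.9, 0, 0.3, 0.15, 0, 4.15, 0, 0.3, 0.15, 0, 4.15, 0, 0.5, 0.15, 0, 4.15, 0, 0.7, 0.15, 0, 4.15, 0, 0.7, 0.15, 0, 4.15, 0, 0.7, 0.15, 0, 4.15, 0, 0.7]
}}

```text
clock: 38.43
eef_pos: [508.4, 64.0, 34.0]
tool_rot: [3.14, -0.0, 1.577]
force: [1.0, -0.8, -0.1]
width: 36.5
```

Request:
{"api": "servo_tool", "payload": {
  "commands": [0, 0, -0.5, 0, 0.7, 0, 0, -1.5, 0, 0.7, 0, 0, -2.7, 0, 0.7, 0, 0, -4, 0, 0.7, 0, 0, -4.4, 0, 0.7, 0, 0, -4.4, 0, 0.7]
}}

```text
clock: 38.93
eef_pos: [509.8, 64.4, 146.0]
tool_rot: [3.135, -0.001, 1.577]
force: [-0.3, -0.4, -0.5]
width: 36.5
```

```bash
python3 mv.py 515 -236 90 1.58
```

```text
t38.93 pos [509.8  64.4 146. ] rot [ 3.135e+00 -1.000e-03  1.577e+00] w36.5 F [-0.3 -0.4 -0.5]
units [-12.02   0.12   2.23] twist -0.03 rows>= 7.3
```

Request:
{"api": "servo_tool", "payload": {
  "commands": [-0.8, 0, 0, 0, 0.7, -2.3, 0.1, 0, 0, 0.7, -3.9, 0.2, 0, 0, 0.7, -5.5, 0.2, 0, 0, 0.7, -7.1, 0.3, 0.3, 0, 0.7, -8.7, 0.3, 0.8, 0, 0.7, -10.2, 0.3, 1.3, 0, 0.7, -11.4, 0.3, 1.8, 0, 0.7, -12, 0.3, 2.2, 0, 0.7, -12, 0.3, 2.2, 0, 0.7]
}}

```text
clock: 39.77
eef_pos: [513.9, -240.3, 84.4]
tool_rot: [-3.136, 0.0, 1.571]
force: [-0.6, 0.6, -1.9]
width: 36.8
```

Request:
{"api": "servo_tool", "payload": {
  "commands": [0, 0, 0, 0, 0.7]
}}

```text
clock: 39.85
eef_pos: [516.0, -235.3, 86.4]
tool_rot: [-3.139, -0.002, 1.576]
force: [-0.0, -0.3, -0.6]
width: 36.8
```

```bash
python3 mv.py 515 -236 17 1.58
```

```text
t39.85 pos [ 516.  -235.3   86.4] rot [-3.139e+00 -2.000e-03  1.576e+00] w36.8 F [-0.  -0.3 -0.6]
units [-0.03 -0.03  2.77] twist -0.03 rows>= 1.7
```

Request:
{"api": "servo_tool", "payload": {
  "commands": [0, 0, 0.8, 0, 0.7, 0, 0, 1.6, 0, 0.7, 0, 0, 2.2, 0, 0.7, 0, 0, 2.45, 0, 0.7, 0, 0, 2.6, 0, 0.7, 0, 0, 2.7, 0, 0.7, 0, 0, 2.78, 0, 0.7, 0, 0, 2.82, 0, 0.7, 0, 0, 2.86, 0, 0.7, 0, 0, 2.87, 0, 0.7]
}}

```text
clock: 40.68
eef_pos: [517.5, -236.1, 16.7]
tool_rot: [3.141, 0.0, 1.577]
force: [0.3, 0.2, 2.7]
width: 36.6
```

Request:
{"api": "servo_tool", "payload": {
  "commands": [0, 0, 0.02, 0, 0.7, 0, 0, 0.02, 0, 0.7]
}}

```text
clock: 40.85
eef_pos: [517.5, -236.1, 16.7]
tool_rot: [3.141, 0.001, 1.577]
force: [-1.2, 1.7, 4.9]
width: 36.9
```

Request:
{"api": "servo_tool", "payload": {
  "commands": [0, 0, -0.03, 0, 0.5, 0, 0, -0.03, 0, 0.35, 0, 0, -0.03, 0, 0.3, 0, 0, -0.6, 0, 0.3, 0, 0, -1.8, 0, 0.3, 0, 0, -3.2, 0, 0.3, 0, 0, -4.6, 0, 0.3, 0, 0, -6.2, 0, 0.3, 1, 0, -7.5, 0, 0.3, 2.5, 0, -8.5, 0, 0.3]
}}

```text
clock: 41.68
eef_pos: [517.5, -179.5, 229.3]
tool_rot: [3.138, 0.003, 1.571]
force: [0.6, 0.2, 0.3]
width: 59.9
```

Request:
{"api": "servo_tool", "payload": {
  "commands": [1.5, 0, -0.5, 1, 0.3, 3, 0, -0.8, 2, 0.3, 4.5, 0, -1.1, 3, 0.3, 6, 0, -1.4, 4, 0.3, 7.5, 0, -1.7, 5, 0.3, 9, 0, -2, 6, 0.3, 10, 0, -2.3, 7, 0.3, 10, 0, -2.5, 8, 0.3, 10, 0, -2.5, 9, 0.3, 10, 0, -2.5, 10, 0.3]
}}

```text
clock: 42.52
eef_pos: [515.0, 74.6, 289.3]
tool_rot: [3.141, -0.001, 0.527]
force: [0.1, -0.7, -0.5]
width: 59.8
```

```bash
python3 mv.py 580 278 385 0.012; python3 look.py w scene top;python3 crop.py pics/w_scene.png 180 80 440 280 3 pics/w_c1.png;python3 crop.py pics/w_top.png 210 130 470 280 3 pics/w_c2.png
```

```text
t42.52 pos [515.   74.6 289.3] rot [ 3.141e+00 -1.000e-03  5.270e-01] w59.8 F [ 0.1 -0.7 -0.5]
units [ 6.34 -5.73 -3.83] twist 4.92 rows>= 5.6
```

View pics/w_c1.png

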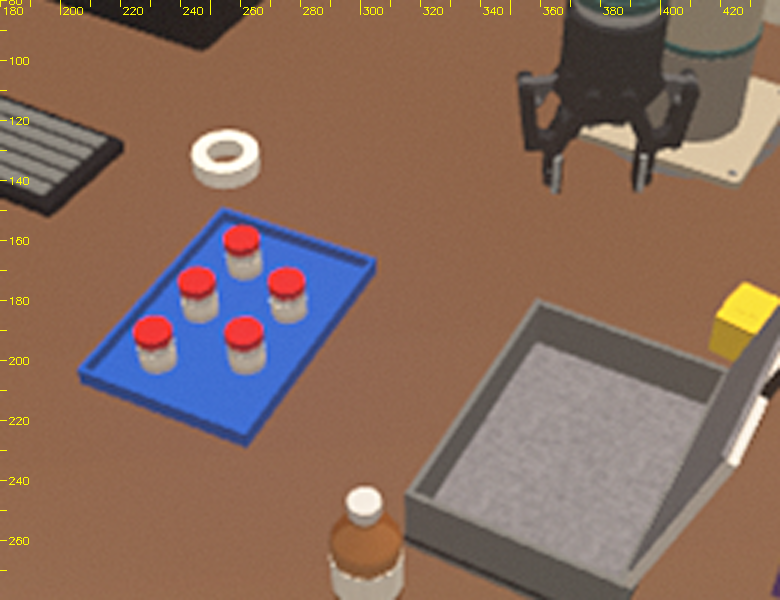

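View pics/w_c2.png

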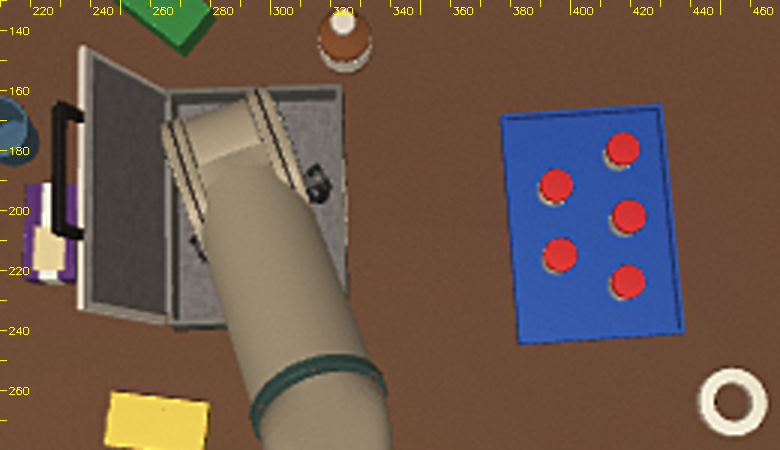

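```bash
python3 -c "
from geo import *
for p in [(210+66/3,130+108/3),(210+60/3,130+230/3)]: print(atz('top',*p,310))
for z in (16.7,): pass
c=np.array([560,-278]);s,co=np.sin(.047),np.cos(.047)
for p in [(638.8,-312.6),(560.4,-317.8),(485.5,-315),(597.8,-234.2),(517.5,-236.1)]:
  d=np.array(p)-c; print((d@[co,s]).round(),(d@[-s,co]).round())
"; python3 crop.py pics/w_scene.png 400 120 500 280 5 pics/w_c3.png
```

```text
[634.24109153 270.35621159 310.        ]
[513.44627672 273.79402761 310.        ]
77.0 -38.0
-1.0 -40.0
-76.0 -33.0
40.0 42.0
-40.0 44.0
```

View pics/w_c3.png

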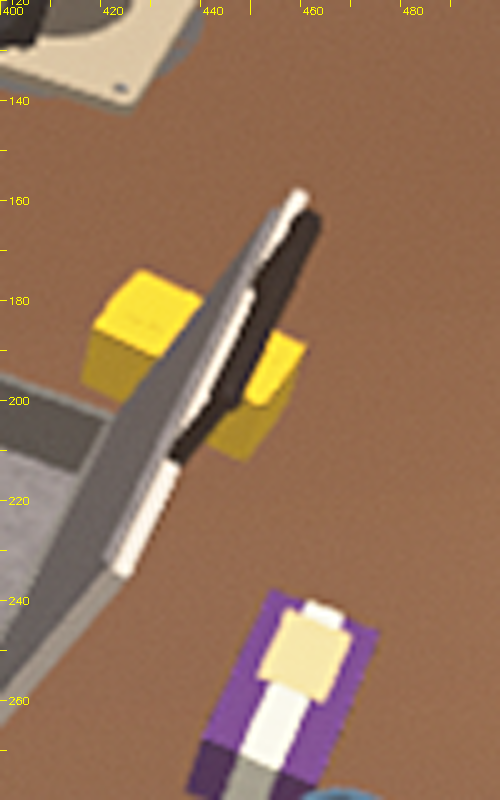

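Request:
{"api": "servo_tool", "payload": {
  "commands": [0, 0, -1, 1, 0.45, 0, 0, -2.5, 2, 0.45, 1, -1, -3.8, 3, 0.45, 2.3, -2, -3.8, 4, 0.45, 3.5, -3, -3.8, 4.9, 0.45, 4.7, -4, -3.8, 4.9, 0.45, 5.7, -5, -3.8, 4.9, 0.45, 6.1, -5.6, -3.8, 4.9, 0.45, 6.1, -5.6, -3.8, 4.9, 0.45, 6.1, -5.6, -3.8, 4.9, 0.45]
}}

```text
clock: 43.45
eef_pos: [575.3, 272.6, 383.0]
tool_rot: [3.141, 0.002, 0.022]
force: [0.0, -0.4, -0.1]
width: 46.8
```

```bash
python3 mv.py 577 275 335 0.014 577 275 294 0.014; python3 look.py x scene top;python3 crop.py pics/x_scene.png 360 50 520 250 4 pics/x_c1.png
```

```text
t43.45 pos [575.3 272.6 383. ] rot [3.141e+00 2.000e-03 2.200e-02] w46.8 F [ 0.  -0.4 -0.1]
units [ 0.07 -0.1   1.92] twist 0.07 rows>= 1.2
units [ 0.07 -0.1   3.56] twist 0.07 rows>= 2.1
```

View pics/x_c1.png

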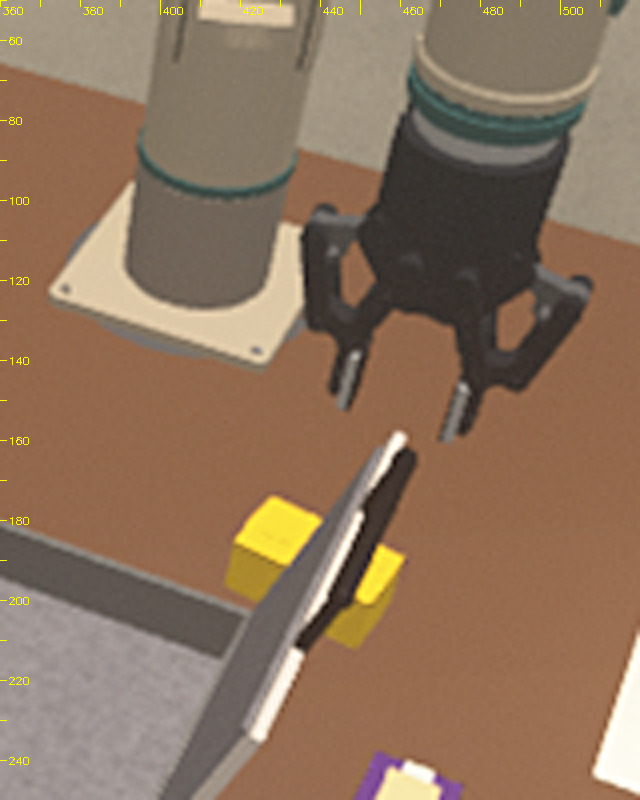

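Request:
{"api": "servo_tool", "payload": {
  "commands": [0, -0.1, 0.8, 0, 0.45, 0, -0.1, 1.6, 0, 0.45, 0, -0.1, 2.2, 0, 0.45, 0, -0.1, 2.2, 0, 0.45]
}}

```text
clock: 43.88
eef_pos: [574.6, 270.8, 326.0]
tool_rot: [3.138, 0.005, 0.015]
force: [-0.9, 0.3, -1.8]
width: 46.7
```

```bash
python3 mv.py 577 275 294 0.014; python3 look.py y scene top;python3 crop.py pics/y_scene.png 360 50 520 250 4 pics/y_c1.png
```

```text
t43.88 pos [574.6 270.8 326. ] rot [3.138 0.005 0.015] w46.7 F [-0.9  0.3 -1.8]
units [ 0.1  -0.17  1.28] twist 0.01 rows>= 0.8
```

View pics/y_c1.png

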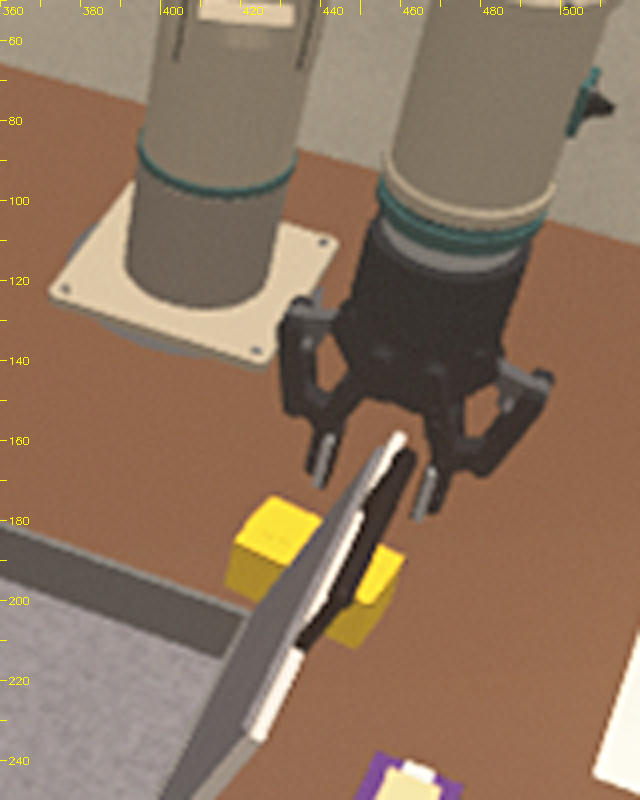

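Request:
{"api": "servo_tool", "payload": {
  "commands": [0, -0.17, 0.4, 0, 0.45, 0, -0.17, 0.8, 0, 0.45, 0, -0.17, 1.2, 0, 0.45, 0, -0.17, 1.2, 0, 0.45, 0, -0.17, 1.2, 0, 0.6, 0, -0.17, 1.2, 0, 0.75, 0, -0.17, 1.2, 0, 0.75, 0, -0.17, 1.2, 0, 0.75]
}}

```text
clock: 44.65
eef_pos: [576.0, 278.5, 299.4]
tool_rot: [-3.141, -0.001, 0.017]
force: [-0.8, -0.1, 0.1]
width: 21.3
```

```bash
python3 mv.py; python3 look.py z scene top;python3 crop.py pics/z_scene.png 360 50 520 250 4 pics/z_c1.png
```

```text
t44.65 pos [576.  278.5 299.4] rot [-3.141e+00 -1.000e-03  1.700e-02] w21.3 F [-0.8 -0.1  0.1]
```

View pics/z_c1.png

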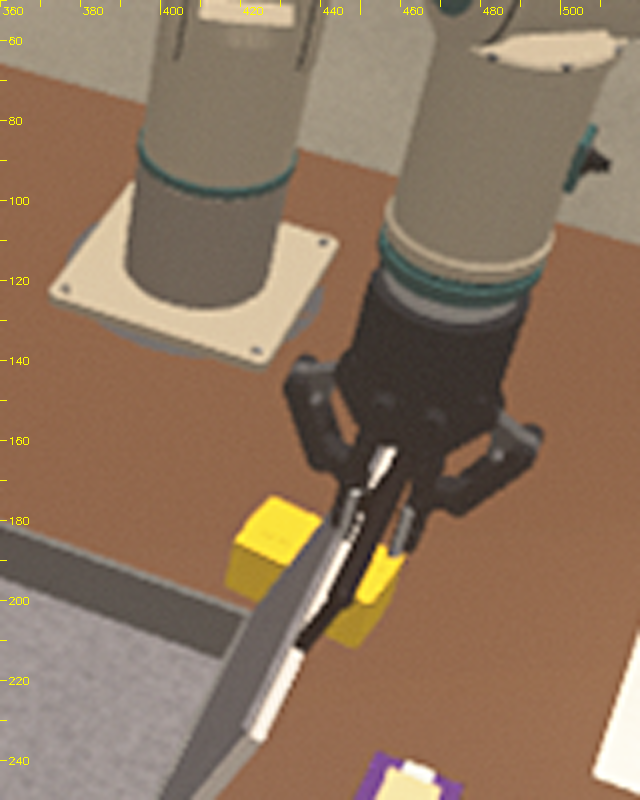

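Request:
{"api": "servo_tool", "payload": {
  "commands": [0, 0.4, 0.1, 0, 0.75, 0, 1, 0, 0, 0.75, 0, 1.6, -0.1, 0, 0.75, 0, 2.2, -0.2, 0, 0.75, 0, 2.8, -0.2, 0, 0.75, 0, 3.4, -0.15, 0, 0.75, 0, 4, -0.1, 0, 0.75, 0, 4.6, 0, 0, 0.75, 0, 5, 0.1, 0, 0.75, 0, 5.2, 0.15, 0, 0.75]
}}

```text
clock: 45.58
eef_pos: [577.9, 145.4, 294.6]
tool_rot: [3.14, 0.001, 0.014]
force: [-0.2, -1.2, 0.0]
width: 21.5
```

Request:
{"api": "servo_tool", "payload": {
  "commands": [0, 0, 0, 0, 0.75]
}}

```text
clock: 45.67
eef_pos: [577.9, 146.3, 294.6]
tool_rot: [3.14, 0.001, 0.015]
force: [0.1, 0.3, -0.0]
width: 21.5
```

```bash
python3 mv.py; python3 look.py aa scene top;python3 crop.py pics/aa_scene.png 290 50 490 290 3 pics/aa_c1.png
```

```text
t45.67 pos [577.9 146.3 294.6] rot [3.14e+00 1.00e-03 1.50e-02] w21.5 F [ 0.1  0.3 -0. ]
```

View pics/aa_c1.png

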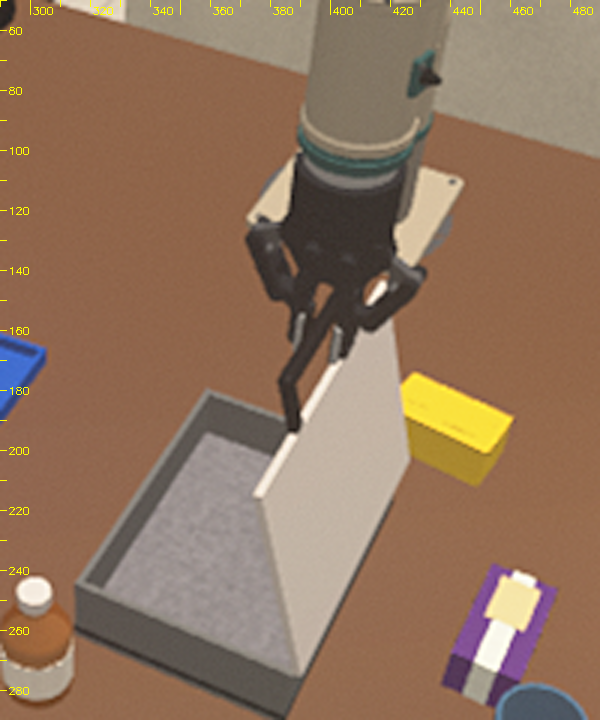

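Request:
{"api": "servo_tool", "payload": {
  "commands": [0, 0, 0, 0, 0.85, 0, 0, 0, 0, 0.9, 0, 0, 0, 0, 0.9, 0, 0, 0, 0, 0.9, 0, 0, 0, 0, 0.9]
}}

```text
clock: 46.18
eef_pos: [577.9, 149.0, 295.3]
tool_rot: [-3.141, -0.0, 0.018]
force: [0.4, 0.7, 0.6]
width: 11.9
```

```bash
python3 mv.py
cat > arc.py <<'E'
import sys,numpy as np
from scipy.optimize import brentq
from cell import ctrl
p=ctrl.read_state()['eef_pos']; H=float(sys.argv[1])
f=lambda t:np.array([-245*np.cos(t)+5*np.sin(t),245*np.sin(t)+5*np.cos(t)])
t0=brentq(lambda t:f(t)[0]-(p[1]-H),-.1,2); print('theta',round(t0,3),'barz',75+f(t0)[1],'off',75+f(t0)[1]-p[2])
for t in map(float,sys.argv[2:]):
    d=(f(t)-f(t0))/25; print(t,'ty %.2f tz %.2f'%(-d[0],-d[1]))
E
python3 arc.py 206 1.25 1.18 1.11 1.04 .97 .9 .83 .77 .73 .7
```

```text
t46.18 pos [577.9 149.  295.3] rot [-3.141 -0.     0.018] w11.9 F [0.4 0.7 0.6]
theta 1.315 barz 313.32128354366074 off 18.030491322886235
1.25 ty 0.62 tz 0.17
1.18 ty 1.27 tz 0.40
1.11 ty 1.90 tz 0.67
1.04 ty 2.51 tz 0.98
0.97 ty 3.09 tz 1.34
0.9 ty 3.65 tz 1.73
0.83 ty 4.18 tz 2.17
0.77 ty 4.61 tz 2.57
0.73 ty 4.89 tz 2.85
0.7 ty 5.09 tz 3.07
```

Request:
{"api": "servo_tool", "payload": {
  "commands": [0, 0.62, 0.17, 0, 0.9, 0, 1.27, 0.4, 0, 0.9, 0, 1.9, 0.67, 0, 0.9, 0, 2.5, 1, 0, 0.9, 0, 3.1, 1.35, 0, 0.9, 0, 3.65, 1.75, 0, 0.9, 0, 4.2, 2.15, 0, 0.9, 0, 4.6, 2.55, 0, 0.9, 0, 4.9, 2.85, 0, 0.9, 0, 4.9, 2.85, 0, 0.9]
}}

```text
clock: 47.02
eef_pos: [579.6, 23.5, 221.7]
tool_rot: [3.14, 0.002, 0.015]
force: [-0.7, -0.8, -0.7]
width: 11.7
```

```bash
python3 mv.py;python3 arc.py 206; python3 look.py ab scene;python3 crop.py pics/ab_scene.png 270 80 450 290 3 pics/ab_c1.png
```

```text
t47.02 pos [579.6  23.5 221.7] rot [3.14e+00 2.00e-03 1.50e-02] w11.7 F [-0.7 -0.8 -0.7]
theta 0.71 barz 238.5254014504535 off 16.82609481266158
```

View pics/ab_c1.png

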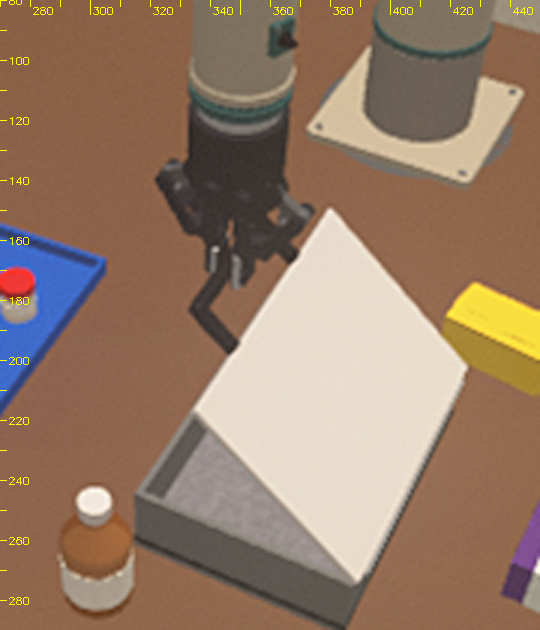

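```bash
python3 arc.py 206 .66 .6 .54 .48 .42 .36 .3 .25 .21 .18 .15 .12 .1 .08 .06 .04 .02 0
```

```text
theta 0.716 barz 239.502383092561 off 16.775306997567668
0.66 ty 0.35 tz 0.41
0.6 ty 0.71 tz 0.88
0.54 ty 1.04 tz 1.37
0.48 ty 1.34 tz 1.88
0.42 ty 1.60 tz 2.40
0.36 ty 1.84 tz 2.94
0.3 ty 2.04 tz 3.49
0.25 ty 2.18 tz 3.96
0.21 ty 2.28 tz 4.34
0.18 ty 2.34 tz 4.63
0.15 ty 2.39 tz 4.92
0.12 ty 2.44 tz 5.21
0.1 ty 2.47 tz 5.40
0.08 ty 2.49 tz 5.60
0.06 ty 2.51 tz 5.79
0.04 ty 2.52 tz 5.99
0.02 ty 2.53 tz 6.18
0.0 ty 2.53 tz 6.38
```

Request:
{"api": "servo_tool", "payload": {
  "commands": [0, 0.35, 0.41, 0, 0.9, 0, 0.7, 0.88, 0, 0.9, 0, 1.04, 1.37, 0, 0.9, 0, 1.34, 1.88, 0, 0.9, 0, 1.6, 2.4, 0, 0.9, 0, 1.84, 2.94, 0, 0.9, 0, 2.04, 3.5, 0, 0.9, 0, 2.18, 3.95, 0, 0.9, 0, 2.28, 4.3, 0, 0.9, 0, 2.28, 4.3, 0, 0.9]
}}

```text
clock: 47.9
eef_pos: [580.5, -31.8, 115.1]
tool_rot: [3.141, 0.002, 0.017]
force: [-3.2, -2.7, 1.2]
width: 12.4
```

```bash
python3 mv.py; python3 arc.py 206 .18 .15 .12 .1 .08 .06 .04 .02 0;python3 look.py ac scene;python3 crop.py pics/ac_scene.png 290 120 440 290 4 pics/ac_c1.png
```

```text
t47.90 pos [580.5 -31.8 115.1] rot [3.141e+00 2.000e-03 1.700e-02] w12.4 F [-3.2 -2.7  1.2]
theta 0.224 barz 134.3015228225749 off 19.235988722255044
0.18 ty 0.10 tz 0.42
0.15 ty 0.15 tz 0.71
0.12 ty 0.19 tz 1.00
0.1 ty 0.22 tz 1.19
0.08 ty 0.24 tz 1.39
0.06 ty 0.26 tz 1.58
0.04 ty 0.27 tz 1.78
0.02 ty 0.28 tz 1.98
0.0 ty 0.29 tz 2.17
```

View pics/ac_c1.png

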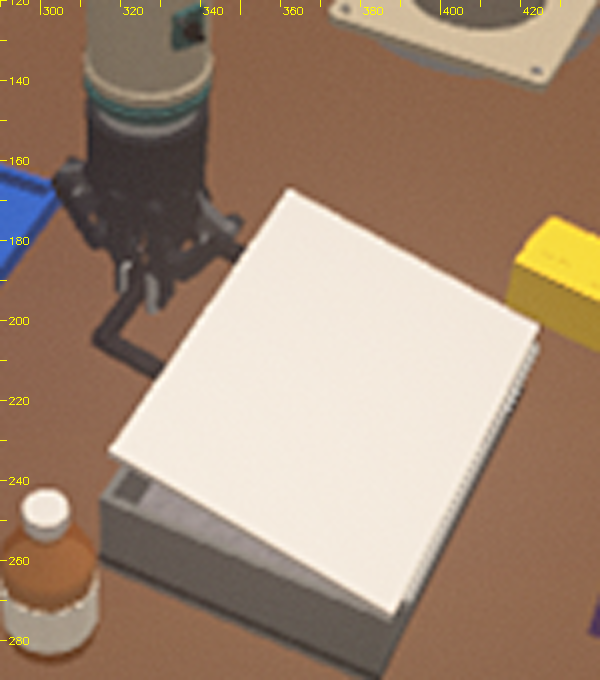

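Request:
{"api": "servo_tool", "payload": {
  "commands": [0, 0.05, 0.25, 0, 0.9, 0, 0.1, 0.5, 0, 0.9, 0, 0.15, 0.75, 0, 0.9, 0, 0.19, 1, 0, 0.9, 0, 0.22, 1.2, 0, 0.9, 0, 0.24, 1.4, 0, 0.9, 0, 0.25, 1.55, 0, 0.9, 0, 0.26, 1.65, 0, 0.9, 0, 0.26, 1.7, 0, 0.9, 0, 0.26, 1.7, 0, 0.9]
}}

```text
clock: 48.78
eef_pos: [580.5, -38.2, 73.7]
tool_rot: [3.141, 0.001, 0.017]
force: [-3.3, -4.0, -0.3]
width: 12.1
```

```bash
python3 mv.py; python3 look.py ad scene;python3 crop.py pics/ad_scene.png 290 120 440 290 4 pics/ad_c1.png
```

```text
t48.78 pos [580.5 -38.2  73.7] rot [3.141e+00 1.000e-03 1.700e-02] w12.1 F [-3.3 -4.  -0.3]
```

View pics/ad_c1.png

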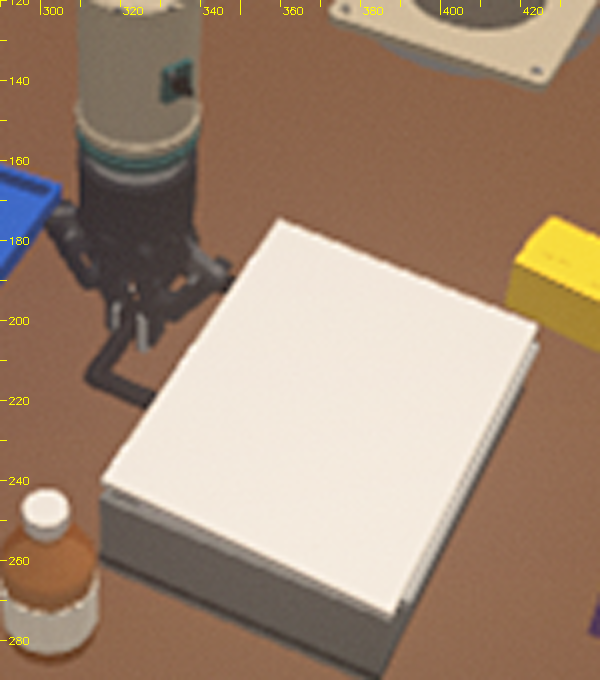

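Almost shut. I'll lower in small steps until it makes contact.

Request:
{"api": "servo_tool", "payload": {
  "commands": [0, 0, 0.08, 0, 0.9, 0, 0, 0.16, 0, 0.9, 0, 0, 0.24, 0, 0.9, 0, 0, 0.3, 0, 0.9, 0, 0, 0.3, 0, 0.9]
}}

```text
clock: 49.25
eef_pos: [580.6, -38.6, 66.3]
tool_rot: [3.14, 0.001, 0.017]
force: [-3.9, -4.5, -0.9]
width: 12.2
```

Request:
{"api": "servo_tool", "payload": {
  "commands": [0, 0, 0.06, 0, 0.9, 0, 0, 0.12, 0, 0.9, 0, 0, 0.12, 0, 0.9]
}}

```text
clock: 49.5
eef_pos: [580.5, -38.8, 63.4]
tool_rot: [3.14, 0.001, 0.017]
force: [-4.0, -5.5, -0.3]
width: 11.7
```

Request:
{"api": "servo_tool", "payload": {
  "commands": [0, 0, 0.06, 0, 0.9, 0, 0, 0.12, 0, 0.9, 0, 0, 0.12, 0, 0.9]
}}

```text
clock: 49.75
eef_pos: [580.6, -38.8, 60.4]
tool_rot: [3.14, 0.001, 0.016]
force: [-4.0, -5.3, -0.0]
width: 11.7
```

```bash
python3 mv.py; python3 look.py ae scene;python3 crop.py pics/ae_scene.png 290 120 440 290 4 pics/ae_c1.png
```

```text
t49.75 pos [580.6 -38.8  60.4] rot [3.14e+00 1.00e-03 1.60e-02] w11.7 F [-4.  -5.3 -0. ]
```

View pics/ae_c1.png

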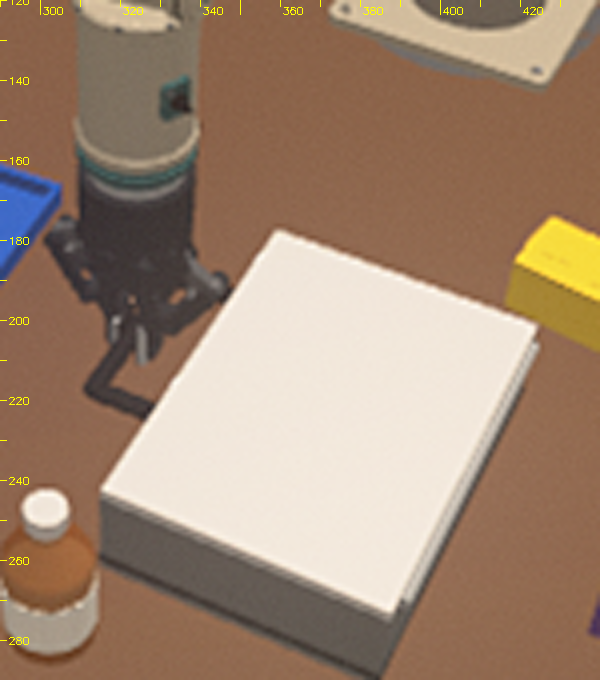

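Request:
{"api": "servo_tool", "payload": {
  "commands": [0, 0, 0.05, 0, 0.9, 0, 0, 0.09, 0, 0.9, 0, 0, 0.09, 0, 0.9]
}}

```text
clock: 50.05
eef_pos: [580.6, -38.8, 58.8]
tool_rot: [3.14, 0.001, 0.016]
force: [-5.4, -5.7, 4.4]
width: 12.6
```

Contact: Fz rises to 4.4 N. Release to a half opening, then go straight up.

Request:
{"api": "servo_tool", "payload": {
  "commands": [0, 0, 0, 0, 0.75, 0, 0, 0, 0, 0.6, 0, 0, 0, 0, 0.48, 0, 0, 0, 0, 0.45, 0, 0, 0, 0, 0.45, 0, 0, -0.6, 0, 0.45, 0, 0, -1.6, 0, 0.45, 0, 0, -3, 0, 0.45, 0, 0, -4.5, 0, 0.4, 0, 0, -6, 0, 0.3]
}}

```text
clock: 50.88
eef_pos: [580.9, -37.1, 209.6]
tool_rot: [-3.141, 0.0, 0.018]
force: [1.0, -0.7, -0.1]
width: 59.3
```

```bash
python3 mv.py 552.5 343 215 0; python3 look.py af scene top;python3 crop.py pics/af_scene.png 290 120 490 290 4 pics/af_c1.png;python3 crop.py pics/af_top.png 195 130 355 260 5 pics/af_c2.png
```

```text
t50.88 pos [580.9 -37.1 209.6] rot [-3.141  0.     0.018] w59.3 F [ 1.  -0.7 -0.1]
units [ -0.86 -15.22  -0.21] twist 0.17 rows>= 9.1
```

View pics/af_c1.png

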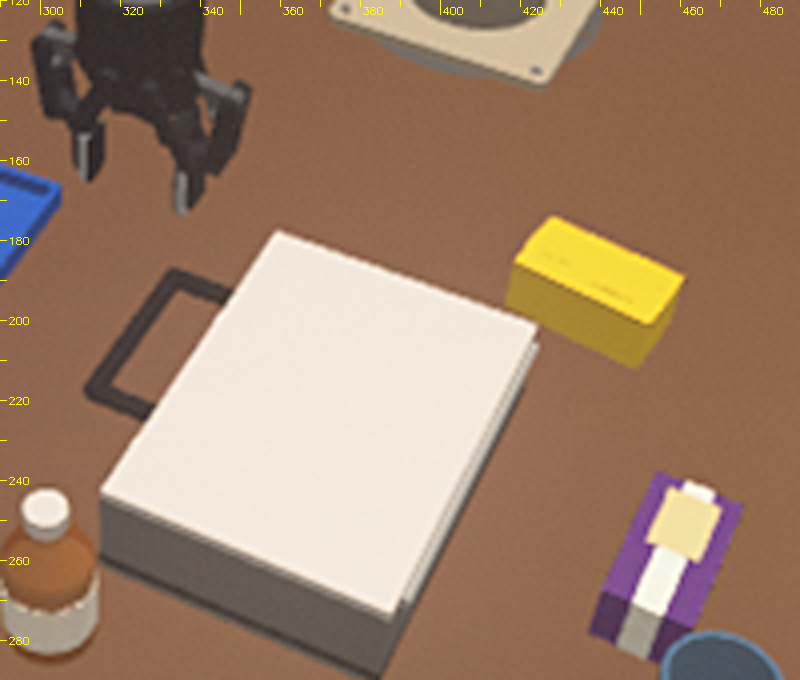

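View pics/af_c2.png

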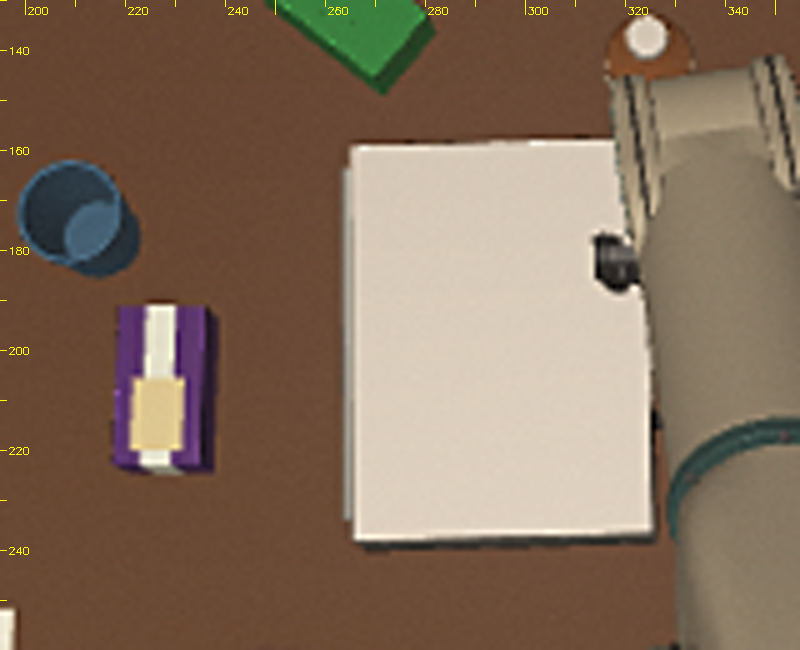

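The lid is shut and the carton hasn't moved from the counter. I'll measure it and fetch it.

```bash
python3 -c "
from geo import *
for p in [(218.5,191.3),(236,191.3),(236.5,223),(217.5,223)]: print(atz('top',*p,50))
print(atz('top',227,207,50)); print(atz('scene',456.5,257,50))
"
```

```text
[607.50958053 370.66192084  50.        ]
[606.4902392  310.23375051  50.        ]
[496.69089816 306.52527971  50.        ]
[497.7344606  371.41085614  50.        ]
[552.32933712 340.13715989  50.        ]
[559.51020125 340.71302458  50.        ]
```

Request:
{"api": "servo_tool", "payload": {
  "commands": [0, -1, 0, 0, 0.1, -0.2, -2.6, 0, 0, 0, -0.3, -4.2, 0, 0, 0, -0.4, -5.8, 0, 0, 0, -0.5, -7.4, 0, 0, 0, -0.6, -9, 0, 0.1, 0, -0.7, -10.6, 0, 0.1, 0, -0.7, -12.2, 0, 0.1, 0, -0.8, -13.6, 0, 0.1, 0, -0.8, -14.6, 0, 0.15, 0]
}}

```text
clock: 51.82
eef_pos: [552.9, 332.1, 207.6]
tool_rot: [-3.139, 0.001, 0.006]
force: [-0.0, 0.4, 0.1]
width: 85.7
```

Request:
{"api": "servo_tool", "payload": {
  "commands": [0, -0.5, 0.8, 0, 0, 0, -0.6, 1.8, 0, 0, 0, -0.6, 2.8, 0, 0, 0, -0.6, 3.2, 0, 0, 0, -0.6, 3.2, 0, 0]
}}

```text
clock: 52.23
eef_pos: [552.9, 340.7, 124.8]
tool_rot: [3.138, 0.005, 0.002]
force: [-0.8, 0.1, 0.5]
width: 85.4
```

```bash
python3 mv.py 553 343 60 0 553 343 14.5 0; python3 look.py ag scene top;python3 crop.py pics/ag_scene.png 400 120 520 290 4 pics/ag_c1.png
```

```text
t52.23 pos [552.9 340.7 124.8] rot [3.138e+00 5.000e-03 2.000e-03] w85.4 F [-0.8  0.1  0.5]
units [ 0.02 -0.1   2.59] twist 0.02 rows>= 1.6
units [ 0.03 -0.11  4.41] twist 0.02 rows>= 2.6
```

View pics/ag_c1.png

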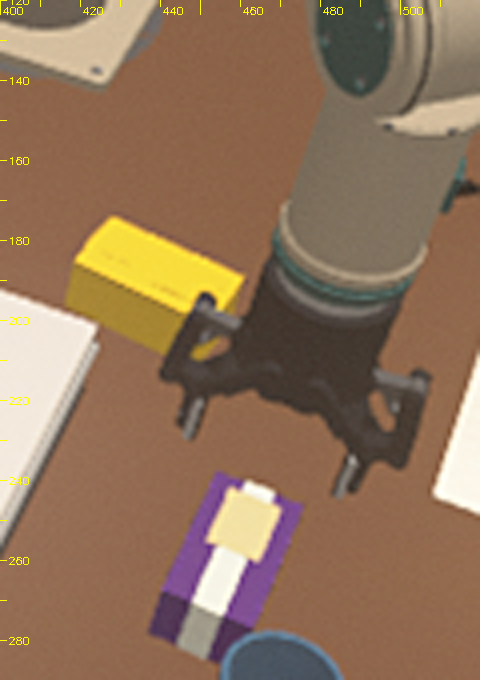

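Request:
{"api": "servo_tool", "payload": {
  "commands": [0, -0.05, 1.2, 0, 0, 0, -0.05, 2.4, 0, 0, 0, -0.05, 3.4, 0, 0, 0, -0.05, 4, 0, 0, 0, -0.05, 4.3, 0, 0, 0, -0.05, 4.3, 0, 0, 0, -0.05, 4.3, 0, 0.2, 0, -0.05, 4.3, 0, 0.4, 0, -0.05, 4.3, 0, 0.5, 0, -0.05, 4.3, 0, 0.5]
}}

```text
clock: 53.17
eef_pos: [556.4, 344.3, 23.0]
tool_rot: [-3.139, -0.003, 0.001]
force: [0.2, -0.2, 7.0]
width: 59.0
```

Request:
{"api": "servo_tool", "payload": {
  "commands": [0, 0, 0, 0, 0.5, 0, 0, -0.4, 0, 0.5, 0, 0, -1.1, 0, 0.5, 0, 0, -2.2, 0, 0.5, 0, 0, -3.6, 0, 0.5, 0, 0, -5, 0, 0.5, 0, 0, -6.2, 0, 0.5, 0, 0, -6.2, 0, 0.5]
}}

```text
clock: 53.83
eef_pos: [558.2, 345.8, 183.6]
tool_rot: [-3.134, -0.011, 0.001]
force: [0.8, 0.6, -0.7]
width: 58.8
```

```bash
python3 mv.py 574 108 170 0.014 574 108 99 0.014; python3 look.py ah scene;python3 crop.py pics/ah_scene.png 300 80 520 290 3 pics/ah_c1.png
```

```text
t53.83 pos [558.2 345.8 183.6] rot [-3.134e+00 -1.100e-02  1.000e-03] w58.8 F [ 0.8  0.6 -0.7]
units [0.61 9.52 0.48] twist -0.12 rows>= 5.7
units [0.58 9.54 3.32] twist -0.12 rows>= 6.1
```

View pics/ah_c1.png

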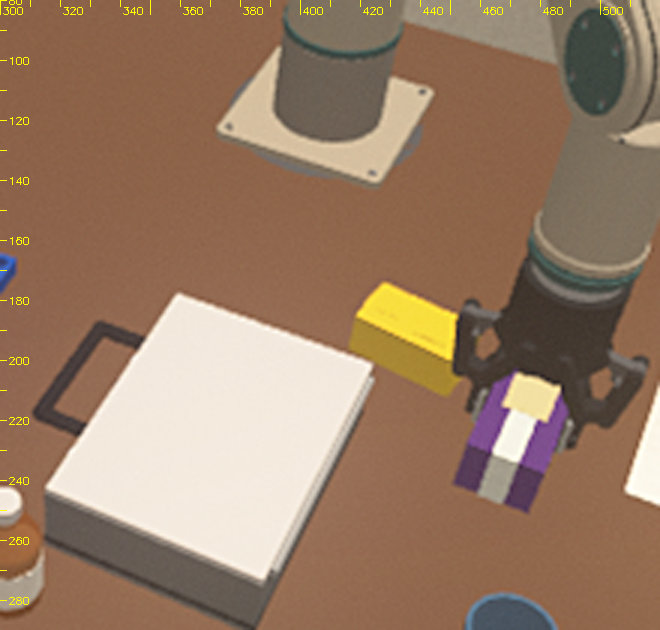

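Request:
{"api": "servo_tool", "payload": {
  "commands": [0.1, 0.8, 0, 0, 0.5, 0.2, 2.2, 0, 0, 0.5, 0.3, 3.6, 0, 0, 0.5, 0.4, 5, 0, 0, 0.5, 0.5, 6.4, 0, 0, 0.5, 0.6, 7.7, 0, -0.1, 0.5, 0.7, 8.8, 0, -0.1, 0.5, 0.7, 9.4, 0.3, -0.1, 0.5, 0.7, 9.5, 0.8, -0.1, 0.5, 0.7, 9.5, 1.2, -0.1, 0.5]
}}

```text
clock: 54.72
eef_pos: [571.8, 104.2, 144.0]
tool_rot: [3.141, 0.002, 0.009]
force: [0.3, 1.2, -2.3]
width: 59.0
```

Request:
{"api": "servo_tool", "payload": {
  "commands": [0, 0, 0, 0, 0.5, 0, 0, 0, 0, 0.5]
}}

```text
clock: 54.88
eef_pos: [571.5, 107.5, 144.5]
tool_rot: [-3.141, 0.003, 0.014]
force: [0.3, 0.1, -1.1]
width: 58.8
```

```bash
python3 mv.py 578 108 110 0.014 ; python3 look.py ai scene;python3 crop.py pics/ai_scene.png 290 80 470 290 3 pics/ai_c1.png
```

```text
t54.88 pos [571.5 107.5 144.5] rot [-3.141e+00  3.000e-03  1.400e-02] w58.8 F [ 0.3  0.1 -1.1]
units [ 0.26 -0.01  1.38] twist 0.0 rows>= 0.8
```

View pics/ai_c1.png

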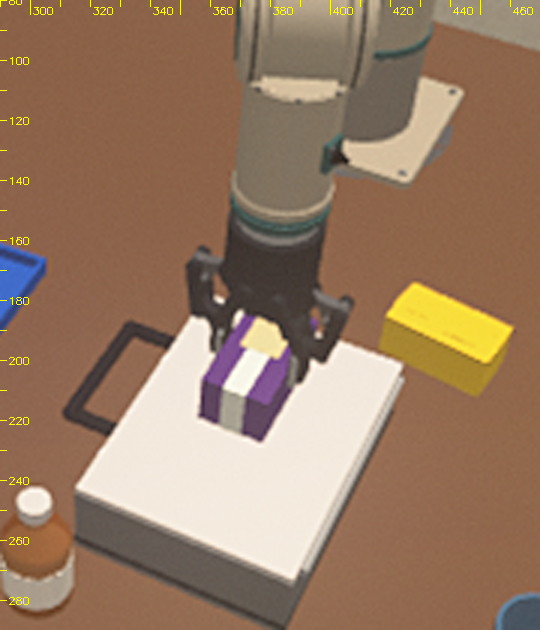

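Request:
{"api": "servo_tool", "payload": {
  "commands": [0.2, 0, 0.4, 0, 0.5, 0.2, 0, 0.8, 0, 0.5, 0.2, 0, 1.1, 0, 0.5, 0.2, 0, 1.25, 0, 0.5, 0.2, 0, 1.35, 0, 0.5, 0.2, 0, 1.4, 0, 0.5, 0.2, 0, 1.4, 0, 0.5]
}}

```text
clock: 55.52
eef_pos: [577.6, 105.9, 110.4]
tool_rot: [3.142, 0.0, 0.012]
force: [0.6, -0.1, -2.6]
width: 58.7
```

Request:
{"api": "servo_tool", "payload": {
  "commands": [0, 0, 0.04, 0, 0.5, 0, 0, 0.08, 0, 0.5, 0, 0, 0.08, 0, 0.5]
}}

```text
clock: 55.77
eef_pos: [577.7, 105.8, 108.8]
tool_rot: [3.142, -0.0, 0.012]
force: [-0.8, -1.0, -1.6]
width: 59.0
```

Request:
{"api": "servo_tool", "payload": {
  "commands": [0, 0, 0.04, 0, 0.5, 0, 0, 0.08, 0, 0.5, 0, 0, 0.08, 0, 0.5]
}}

```text
clock: 56.02
eef_pos: [577.8, 105.9, 106.6]
tool_rot: [-3.142, -0.0, 0.012]
force: [-0.5, -0.7, -0.8]
width: 58.7
```

Request:
{"api": "servo_tool", "payload": {
  "commands": [0, 0, 0.03, 0, 0.5, 0, 0, 0.05, 0, 0.5, 0, 0, 0.05, 0, 0.5]
}}

```text
clock: 56.27
eef_pos: [577.8, 105.9, 106.5]
tool_rot: [3.141, -0.001, 0.012]
force: [-2.3, -0.7, 6.3]
width: 59.5
```

Contact. Open, wait and rise.

Request:
{"api": "servo_tool", "payload": {
  "commands": [0, 0, 0, 0, 0.3, 0, 0, 0, 0, 0.1, 0, 0, 0, 0, 0, 0, 0, 0, 0, 0, 0, 0, -0.5, 0, 0, 0, 0, -1.5, 0, 0, 0, 0, -3, 0, 0, 0, 0, -4.5, 0, 0, 0, 2, -6, 0, 0, 0, 3.5, -7, 0, 0]
}}

```text
clock: 57.1
eef_pos: [579.0, 40.6, 269.0]
tool_rot: [-3.14, -0.003, 0.018]
force: [1.7, -1.5, 0.8]
width: 85.3
```

Request:
{"api": "servo_tool", "payload": {
  "commands": [-1, 1.5, 0, 0, 0, -2, 3, 0, 0, 0, -3, 4.5, 0, 0, 0, -3, 6, 0, 0, 0, -3, 6, 0, 0, 0, -3, 6, 0, 0, 0, -3, 6, 0, 0, 0, -3, 6, 0, 0, 0]
}}

```text
clock: 57.77
eef_pos: [505.8, -110.7, 266.6]
tool_rot: [-3.14, -0.0, 0.014]
force: [-0.1, -0.3, 0.4]
width: 85.7
```

```bash
python3 mv.py; python3 look.py aj scene top;python3 crop.py pics/aj_scene.png 180 100 440 290 3 pics/aj_c1.png
```

```text
t57.77 pos [ 505.8 -110.7  266.6] rot [-3.14  -0.     0.014] w85.7 F [-0.1 -0.3  0.4]
```

View pics/aj_c1.png

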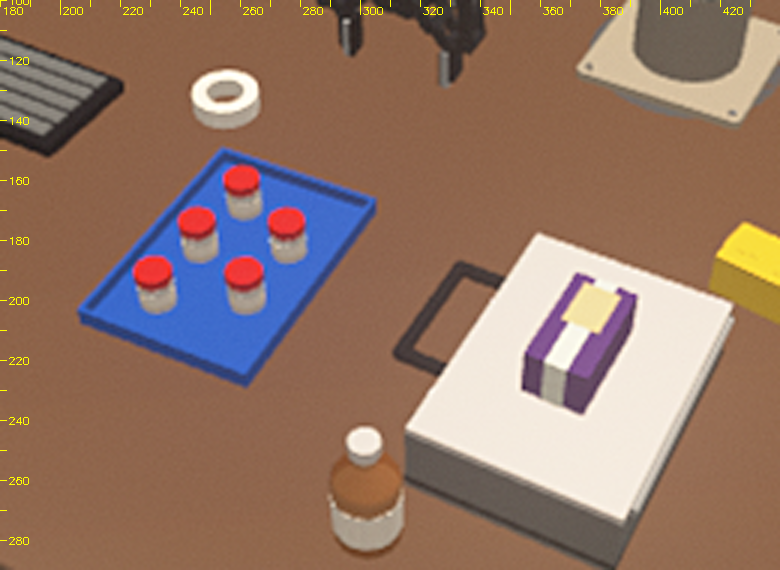

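View pics/aj_top.png

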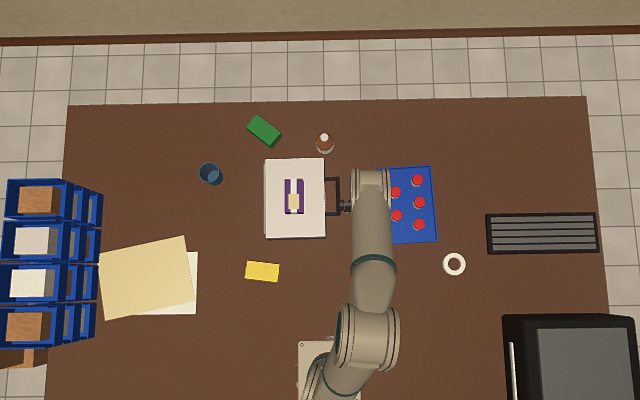

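The carton is flat on the lid: its centre is at top (294,196) and the lid's is at (295,198). Five pots stand in the tray, and the bottle, cup and tape are where they started. I'll hand in.

```bash
python3 -c "
from cell import ctrl
print(ctrl.finish_job())"
```

```text
the job is handed in; nothing more can be done
None
```

The whole job is done and handed in at about 58 s of the 210 s allowed; no verdict comes back.

**What I did:**
- Set the carton upright on the bare counter on the hinge side.
- Swung the lid over until it leaned open on its stop by itself.
- Moved all five pots from the box to the tray.
- Lowered the lid in the grip until it touched the rim, with the contact force at about 4 N.
- Put the carton back on the lid.

**Last checks (final pictures from both cameras):**
- **Lid:** shut, with its corners where they were at the start.
- **Carton:** flat, and within about 10 mm of the lid's centre.
- **Pots:** all five stand upright in the tray. From where I released them, they are inside the limits by at least 30 mm.
- **Bystanders:** the bottle, cup and tape roll are where they were.
- **Gripper:** open, clear and touching nothing.

**What disagreed:**
- The two cameras differed by about 7 mm in x and 4 mm in y, so I used the mean. Every grasp went on cleanly.
- While opening the lid, about 20 N built up along the lid at roughly 1.2 rad. I loosened the grip to a cage around the bar and pushed it the rest of the way. Closing showed no such force.
- The gripper read about 12 mm on the 14 mm bar, but the bar never slipped out.

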